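# Send a relay round the transfer track to the test station

### The arm

A 6-joint arm with a two-finger parallel gripper is mounted at the origin on a cart in front of the work surface, level with it; the furniture and walls round the work are solid. World frame = base frame: x ahead of the robot, y to its left, z up, the work surface at z = 0. Lengths are in mm, angles in rad, forces in N, time in s.
With the tool pointing down it reaches from about 325 to 850 mm from the base axis. Payload 15.5 kg.
Tool frame: the origin (TCP) lies on the centre line of the jaws, within the pads' length; the fingertips stand 22 mm ahead of it and the grasp point (between the pads) lies 3 mm ahead of it; z points along the fingers, y is the line along which they close (so a half turn about z gives the same grasp; the last joint's range is limited). The gripper opens to 91 mm and grips with 3 to 60 N. Pads are 32 mm wide; open, the fingers measure 118 mm over their backs; the gripper's body (76 mm by 178 mm) begins 60 mm behind the grasp point.
Start: joints at [-1.296, 0.494, 1.345, -0, 1.302, -0.096], TCP at [225.894, -582.751, 235.915] pointing down, gripper open.
Joint ranges: [-2.91, 2.91], [-0.82, 2.16], [0.22, 2.67], [-1.22, 4.37], [0.12, 2.79], [-3.08, 3.08]. Speed limits (rad/s): [1.89, 1.89, 2.57, 3.01, 3.01, 3.01].

### API

Orientations are given as a unit quaternion [w, x, y, z].
In Python, from bench import manip, get_image, camera_model, order gives the robot as it stands. The module is installed in compiled form; this text tells all that it offers.
- The arm moves only by the tool play_rows, never from a script. Its argument "plan" is a list that holds one entry, the list of rows, each a list of 7 numbers: the turn, a rotation vector about the tool's x, y, z in degrees, then the shift along the tool's x, y, z in mm, then the gripper command: -1 is fully open, 1 is shut, values between are in proportion. A call has 1 to 8 rows; each row is the pose to reach, as a shift and turn from the pose commanded when the call began, along the tool's axes at that moment; what a row does not reach only later rows make up. A row lasts 1/12 s, in which the tool goes at most 41.7 mm and 7.16 degrees, less where a joint would pass 70% of its speed; a pose out of reach is approached as far as the arm can. A call with a gripper value outside its range is refused whole. The fingers move at their own pace and stop on an object; "squeeze" is the grip in N (left out, the last holds). Time passes only in rows, so rows that repeat a pose let the fingers close. It gives the time, the measured TCP pose, the force, the opening and the grip force at its end, in the units of the state.
- manip.get_state(): the state, without advancing time (a new reading comes with each control period).
- get_image(name): name is "scene" or "top" or "wrist"; returns (picture, depth): 420x560x3 uint8, blue, green, red; 420x560 float32, mm along the optical axis (not along the pixel's ray), 0 where there is no reading.
- camera_model(name): a dict with "fx", "fy", "cx", "cy" (pixels), "k1" (the pictures are not rectified: a ray, as slopes to the right and down, at radius r is drawn at 1 + k1 r^2 times it, then the intrinsics apply), "world_to_cam" (4x4, takes a point from world to camera coordinates). Camera axes: x right, y down, z forward; pixel columns grow to the right and rows downward; lengths in mm; the calibration is good to about 2 mm. A picture is of the moment at which its call begins: read the wrist's pose just before it. camera_model takes no time and is no camera call; for the wrist camera it gives the pose at the moment of the call.
- order.finish_job(): hands the job in; it is judged then, once.
The state is a dict: "clock": time; "q": joint angles; "qd": joint speeds; "joint_torque": joint torques, N m; "ee_pos": TCP position; "eef_rot": TCP orientation; "wrist_force": force on the tool from outside, world axes, zero at the start; "torque": the same for the moment, N m; "width": finger opening in mm; "grip_force": force on a finger pad.
Only numpy, scipy, OpenCV 4.12 (cv2) and the standard library are available. Lean on these libraries where they do the work, as an engineer would, in place of code of your own. Each camera call takes 0.05 s, during which the arm holds its last target. There are 200 camera calls.

### The job

Stand the relay upright in the nest of the carrier and let go of it, then take the carrier by its post and slide it along its track, round the bend and between the two sprung catches, until it is fully home against the end stop, and let go. Keep the carrier down on the track all the way and feel your way along: the exit rails were clamped by hand and do not line up exactly, and the carrier must never bear on the rails, catches or stop with more than about 30 N. The end stop is only lightly clamped, so feel for it, stop pushing once the carrier is home and do not shove the stop out of its setting. Leave the other things on the bench where they are.

Things in the scene. Friction and masses are not known exactly. Their poses are not given: they have to be found in the camera images.
- relay_mid (a point): Loose relay with a clear cover, an upright block 21 (its x) x 27 (its y) x 34 mm (z), 30 g, standing on the bench to the right of the track. This point is its centre, 17 mm above its underside.
- carrier: Sliding carrier, about 0.3 kg, between the track's entry rails. Origin midway on its underside; x = forward, z up. Two round shoes, 40 mm diameter, 16 mm high, centred at x = +30 and -30 mm, run between the rails and make the carrier turn with the bend. Deck on top 96 x 46 mm, from z = 16 to 24 mm. It slides on the track's plate, is not held down, and rests when let go.
- nest (a point): On the carrier: centre of the nest's floor, which is the deck's top, at (26, 0, 24) mm from the carrier's origin; axes as the carrier's. Open-topped frame, inside 28 (x) x 34 (y) mm, walls 3 mm thick and 10 mm high. The relay stands in it with its 21 mm side along x. Grip the relay across its 27 mm sides to keep clear of the post behind the nest.
- post (a point): On the carrier: middle of the plain round grip post, 14 mm diameter, standing over the rear shoe at (-30, 0) mm of the carrier's origin, from 24 mm below to 24 mm above this point (z = 24 to 72 mm on the carrier). Axes as the carrier's. The carrier is pushed by it.
- track: Fixed rails of the track. Origin on the bench below the start of the bend; z up. Base plate 8 mm thick (the carrier's underside rides at z = 8 mm). Pairs of steel guide bars, 8 mm thick, tops 21 mm above the bench, channel 43 mm wide. Its centreline runs along +x at y = 0 from x = -110 mm to the origin, then a quarter circle to the left, 80 mm radius about (0, 80) mm, then along +y at x = 80 mm.
- bend_end (a point): Fixed point on the track at (80, 80, 8) mm: centreline at the end of the bend; axes as the track's. The bend's bars end 8 mm further. Then comes the exit section, clamped on by hand, parallel to +y but unmeasured: up to 4 mm off to either side and up to 14 mm nearer or further along y. Nominally its bars start flared 26 mm past this point and are straight, 43 mm apart, from 43 mm.
- home_nominal (a point): Fixed point on the track at (80, 141, 8) mm: where the middle of the rear shoe (below the post) is with the carrier home if the exit section had no offset; truly up to 4 mm off in x, 14 mm in y. The end stop's face is 80 mm further along +y. 49.5 mm further a sprung catch on each side stands 4.5 mm into the channel: the front shoe meets them 22 to 25 mm before home, needs very roughly 6 to 12 N to pass, and is past 10 mm before home.
- pin (a joint): Brass feeler pin that stands 8 mm out of the face of the end stop, on a weak spring (under 1 N). 0 = fully out, 0.008 m = pushed in flush by the carrier's front shoe, which is then against the stop; fully home means pushed in by 5.5 mm or more.
- transformer: Bystander: small loose transformer, 41 x 47 x 47 mm, on the bench to the right. Origin at the centre of its underside.
- spool: Bystander: loose reel of wire, 52 mm diameter, 36 mm high, on the bench beyond the track. Origin at the centre of its underside.
- heat_sink: Bystander: loose finned heat sink, 93 x 50 x 26 mm, on the bench to the left. Origin at the centre of its underside.
- stop (a joint): How far the end stop (a dark steel block 80 x 18 x 28 mm across the end of the exit section, its face towards the carrier) has been shoved along the exit section: 0 = as set at the start. It is lightly clamped and gives way at a push of about 8 N; it must stay within 4 mm (0.004) of its setting.
Not all that is in view belongs to the job. Of the things that look like the carrier, the larger one is meant.

How it is judged:
By the outcome, as a careful person would: the job done as asked, in the order asked, and still so for the second after the job is handed in, with the robot touching nothing.
It also fails if it takes over 67 s, if anything falls off the work surface, if the arm or the gripper's body presses on something with over 40 N, if the wrist force passes 120 N, or if a joint passes its speed limit or range.

## Working session

There is one attempt and no reset: what is moved stays moved. The work goes in short steps, Python scripts to look and compute and a tool call to move; the robot and the scene stay as the last step left them, time stands still between calls to the robot, and variables do not carry over. Pictures are saved under pics/ and viewed, at most 10 in all, crops included, and the job is handed in when it is done.

Besides the shell and the picture viewer there is one more tool, called after "Request:" in YAML: its name, and indented under it one key for each argument. play_rows: Moves the arm, as the interface text tells. Its arguments: {"type":"object","properties":{"plan":{"type":"array","items":{"type":"array","items":{"type":"array","items":{"type":"number"}}}},"squeeze":{"type":"number"}},"required":["plan"]}

```bash
mkdir -p pics; cat > h.py <<'E'
import numpy as np, cv2
from bench import manip,get_image,camera_model,order
def ray(m,u,v):
    x=(u-m['cx'])/m['fx'];y=(v-m['cy'])/m['fy'];a,b=x,y
    for _ in range(20):
        s=1+m['k1']*(a*a+b*b);a,b=x/s,y/s
    return np.array([a,b,1.])
def W(m,u,v,z=None,d=None):
    T=np.linalg.inv(m['world_to_cam']);r=T[:3,:3]@ray(m,u,v);o=T[:3,3]
    return o+r*(d if d is not None else (z-o[2])/r[2])
def P(m,p):
    c=m['world_to_cam']@np.append(p,1);a=c[:2]/c[2];a=a*(1+m['k1']*(a@a))
    return np.array([a[0]*m['fx']+m['cx'],a[1]*m['fy']+m['cy']])
E
python3 - <<'E'
from h import *
for n in("scene","top"):
    m=camera_model(n);p,d=get_image(n);cv2.imwrite(f"pics/{n}0.png",p);np.save(f"{n}0.npy",d)
    print(n,np.linalg.inv(m['world_to_cam'])[:3].round(2).tolist(),m['fx'],m['k1'])
s=manip.get_state();print(s)
E
```

```text
scene [[0.62, -0.35, 0.7, -505.42], [-0.78, -0.3, 0.54, -636.3], [0.02, -0.89, -0.46, 730.66]] 462.1365869364572 0.010139461090981863
top [[-0.06, -0.98, 0.21, 204.37], [-1.0, 0.05, -0.01, 183.58], [0.0, -0.21, -0.98, 1619.56]] 493.08845158839085 -0.061529085486275115
{'clock': 0.1, 'q': array([-1.29650822e+00,  4.94124116e-01,  1.34609290e+00, -2.41447459e-05,
        1.30249236e+00, -9.54745060e-02]), 'qd': array([-2.35657387e-04, -2.41138975e-03, -7.89889087e-04, -6.21304039e-05,
        4.87561547e-04,  1.31536790e-03]), 'joint_torque': array([ 5.46137526e-03, -8.80233049e+01, -3.82546842e+01,  7.10147875e-02,
        4.83194925e-02,  8.14355900e-06]), 'ee_pos': array([ 225.79203616, -582.43459479,  235.3879265 ]), 'eef_rot': array([-5.55095060e-04,  9.82957334e-01,  1.83832986e-01, -6.14472651e-05]), 'wrist_force': array([ 0.27079621, -0.40084358, -0.11260253]), 'torque': array([ 0.02637086,  0.00604861, -0.01350794]), 'grip_force': 0.0, 'width': 91.12919230396228}
```

View pics/top0.png

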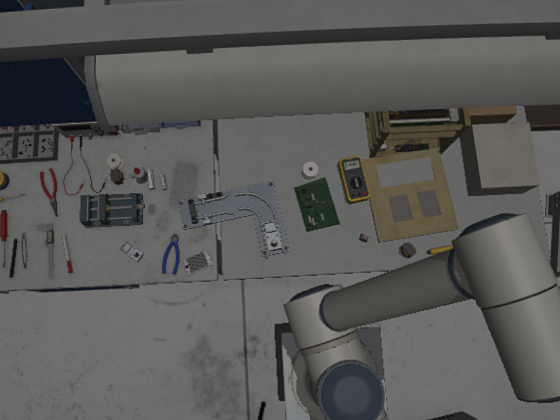

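View pics/scene0.png

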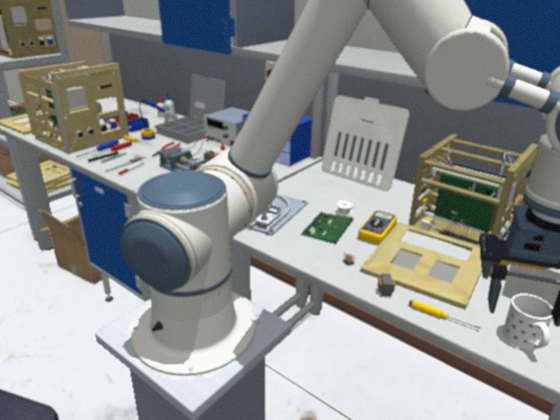

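The top picture shows the track around (235,215), with its bend at top right. Two things look like the carrier: (271,236) in the track and a smaller one at (131,250) on the bench. The one in the track is larger and sits between the entry rails, so it fits. The relay candidate is (363,238) and the transformer is (407,250). The scene picture agrees: relay (349,258), transformer (386,284). I'll confirm in a crop.

```bash
python3 - <<'E'
from h import *
p=cv2.imread("pics/top0.png")
a=cv2.resize(p[165:275,170:300],None,fx=5,fy=5,interpolation=cv2.INTER_CUBIC)
b=cv2.resize(p[220:275,340:430],None,fx=5,fy=5,interpolation=cv2.INTER_CUBIC)[:, :150*5]
c=cv2.resize(p[235:265,110:155],None,fx=5,fy=5,interpolation=cv2.INTER_CUBIC)
o=np.zeros((550,800,3),np.uint8);o[:550,:650]=a;o[400:550,0:225]=c
bb=cv2.resize(p[225:265,350:380],None,fx=5,fy=5,interpolation=cv2.INTER_CUBIC);o[:200,650:800]=bb
cv2.imwrite("pics/crop1.png",o)
m=camera_model("top");d=np.load("top0.npy")
for n,u,v,z in[("relay",363,238,34),("trafo",407,250,47),("carrier",271,236,32),("spool",310,170,36),("hs",197,262,26),("small",131,250,20)]:
    print(n,W(m,u,v,z).round(1),W(m,u,v,d=d[v,u]).round(1))
E
```

```text
relay [ 435.8 -124.3   34. ] [ 436.9 -125.8   26. ]
trafo [ 386.8 -260.5   47. ] [ 386.8 -260.7   46.5]
carrier [459.5 174.6  32. ] [458.1 174.7  40.6]
spool [674.6  32.1  36. ] [684.1  29.1   4.1]
hs [388.5 418.5  26. ] [389.8 420.1  14.9]
small [440.  635.2  20. ] [440.6 636.3  16.1]
```

View pics/crop1.png

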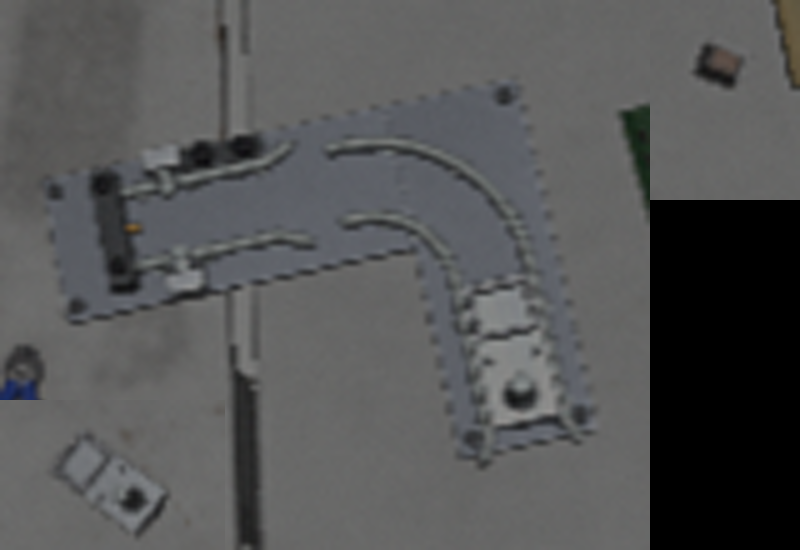

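The crop confirms it. The larger carrier is in the rails, with its nest towards the bend and its post at crop (520,390). The smaller copy is lying loose on the left. The stop, with its orange pin, is at crop (117,230). I'll move to look at the relay from near.

```bash
cat >> h.py <<'E'
from scipy.spatial.transform import Rotation as R
def rows(pos,yaw,s=None):
    """shift+turn in tool axes from current measured pose to TCP pos, pointing down, tool x at yaw deg (mod 180, nearest)"""
    s=s or manip.get_state();w,x,y,z=s['eef_rot'];A=R.from_quat([x,y,z,w])
    c=np.cos(np.radians(yaw));q=np.sin(np.radians(yaw))
    best=None
    for sg in(1,-1):
        B=R.from_matrix(np.array([[c*sg,q*sg,0],[q*sg,-c*sg,0],[0,0,-1]]))
        t=(A.inv()*B).as_rotvec(degrees=True)
        if best is None or np.linalg.norm(t)<np.linalg.norm(best):best=t
    return best.round(1).tolist(),A.inv().apply(np.array(pos)-s['ee_pos']).round(1).tolist()
E
python3 - <<'E'
from h import *
s=manip.get_state();m=camera_model("wrist");T=np.linalg.inv(m['world_to_cam'])
w,x,y,z=s['eef_rot'];A=R.from_quat([x,y,z,w])
print(A.as_matrix().round(3).tolist(),(A.inv().apply(T[:3,3]-s['ee_pos'])).round(1),(A.inv().as_matrix()@T[:3,:3]).round(3).tolist(),m['fx'],m['cx'],m['cy'])
print(rows([400,-130,260],21))
E
```

```text
[[0.932, 0.361, -0.0], [0.361, -0.932, 0.001], [0.0, -0.001, -1.0]] [  65.6    0.2 -148. ] [[0.001, -0.972, -0.235], [1.0, 0.001, -0.0], [0.0, -0.235, 0.972]] 374.1873755778754 278.6259848664037 207.7379203126579
([-0.1, -0.0, 0.2], [325.9, -358.9, -24.2])
```

Request:
play_rows:
  plan:
    - [[0, 0, 0, 180, -175, -24, -1], [0, 0, 0, 180, -175, -24, -1], [0, 0, 0, 180, -175, -24, -1], [0, 0, 0, 360, -350, -24, -1], [0, 0, 0, 360, -350, -24, -1], [0, 0, 0, 360, -350, -24, -1], [0, 0, 0, 360, -350, -24, -1], [0, 0, 0, 360, -350, -24, -1]]

```text
clock: 0.77
ee_pos: [364.7, -278.4, 254.5]
eef_rot: [-0.0, 0.983, 0.184, -0.0]
wrist_force: [1.3, 0.1, 0.6]
width: 91.4
grip_force: 0.0
```

```bash
python3 - <<'E'
from h import *
s=manip.get_state();print(s['ee_pos'],s['clock'],s['qd'].round(2)); print(rows([435,-125,220],21))
E
```

```text
[ 364.6642963  -278.38218509  254.4681466 ] 0.7667 [ 1.01 -0.2   0.24  0.   -0.05  1.  ]
([-0.0, 0.0, 0.2], [121.0, -117.6, 34.5])
```

Request:
play_rows:
  plan:
    - [[0, 0, 0, 110, -108, 34, -1], [0, 0, 0, 110, -108, 34, -1], [0, 0, 0, 110, -108, 34, -1], [0, 0, 0, 110, -108, 34, -1], [0, 0, 0, 110, -108, 34, -1], [0, 0, 0, 110, -108, 34, -1], [0, 0, 0, 110, -108, 34, -1]]

```text
clock: 1.35
ee_pos: [427.9, -140.0, 220.5]
eef_rot: [0.0, 0.983, 0.184, -0.0]
wrist_force: [0.0, -0.5, -0.5]
width: 91.3
grip_force: 0.0
```

```bash
python3 - <<'E'
from h import *
s=manip.get_state();m=camera_model("wrist");print(s['ee_pos'],s['qd'].round(2),s['wrist_force'].round(2))
p,d=get_image("wrist");cv2.imwrite("pics/w1.png",p)
import pickle;pickle.dump((m,p,d,s),open("w1.pkl","wb"))
E
```

```text
[ 427.91683207 -140.04959581  220.46784606] [-0.03 -0.   -0.   -0.    0.    0.  ] [ 0.03 -0.45 -0.49]
```

View pics/w1.png

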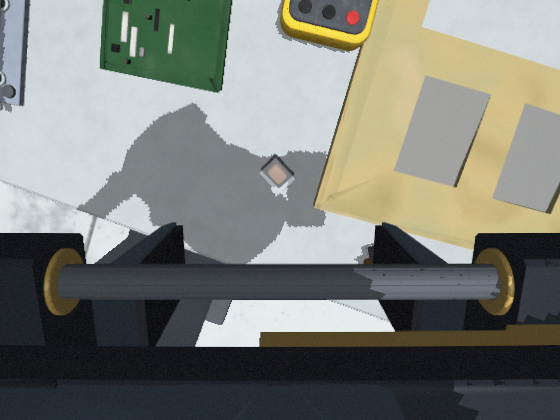

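The wrist view shows the relay at (277,172), turned about 45° in the picture, with clear bench around it. I'll measure its top from depth.

```bash
cat >> h.py <<'E'
def cloud(m,d,u0,u1,v0,v1):
    uu,vv=np.meshgrid(np.arange(u0,u1),np.arange(v0,v1));uu=uu.ravel();vv=vv.ravel();dd=d[vv,uu]
    r=np.array([ray(m,u,v) for u,v in zip(uu,vv)]);T=np.linalg.inv(m['world_to_cam'])
    return (r*dd[:,None])@T[:3,:3].T+T[:3,3],uu,vv
E
python3 - <<'E'
from h import *;import pickle
m,p,d,s=pickle.load(open("w1.pkl","rb"))
c,u,v=cloud(m,d,250,305,145,200)
print(np.percentile(c[:,2],[5,25,50,75,90,99]).round(1))
k=(c[:,2]>25)&(c[:,2]<45);q=c[k];print(k.sum(),q.mean(0),np.median(q[:,2]))
print("depth rect",cv2.minAreaRect(q[:,:2].astype(np.float32)))
# colour mask: not bench grey/white
roi=p[145:200,250:305].astype(int);mk=((roi.max(2)-roi.min(2)>18)).astype(np.uint8)
w=np.array([W(m,250+x,145+y,34)[:2] for y,x in zip(*np.nonzero(mk))],np.float32)
print("colour rect",len(w),cv2.minAreaRect(w))
big=cv2.resize(p[140:205,240:315],None,fx=8,fy=8,interpolation=cv2.INTER_CUBIC);cv2.imwrite("pics/w1c.png",big)
E
```

```text
[-1.8 -1.1 -0.4 16.5 33.4 34.7]
708 [ 441.19005839 -133.27085687   33.00904277] 33.19072229210954
depth rect ((440.74603271484375, -133.2886962890625), (27.019975662231445, 21.116941452026367), 64.34611511230469)
colour rect 211 ((442.57098388671875, -132.92959594726562), (14.715330123901367, 12.170775413513184), 66.263916015625)
```

View pics/w1c.png

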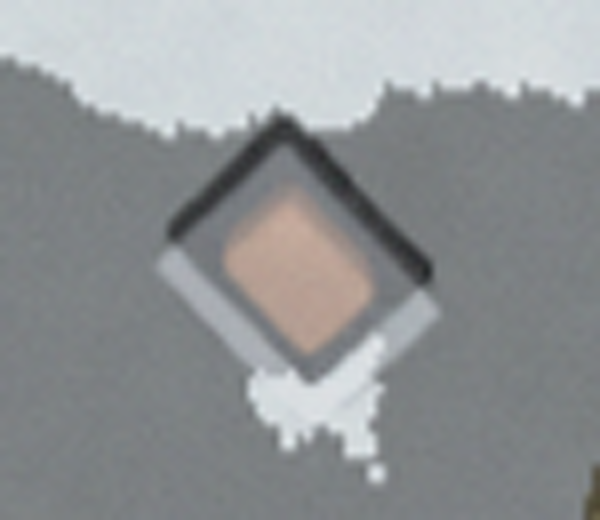

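```bash
python3 - <<'E'
from h import *
print(rows([440.7,-133.3,110],-25.7))
m=camera_model("top");import cv2
for n,cx,cy,z in [("post",520,385,80),("nestC",500,310,42),("pin",130,228,22),("entryL",485,455,21),("entryR",575,435,21)]:
    print(n,W(m,170+cx/5,165+cy/5,z).round(1))
E
```

```text
([0.0, -0.0, 46.9], [14.6, -2.2, 110.6])
post [432.1 166.5  80. ]
nestC [487.6 176.3  42. ]
pin [559.8 418.3  22. ]
entryL [396.2 191.1  21. ]
entryR [406.  131.9  21. ]
```

Request:
play_rows:
  plan:
    - [[0, 0, 46.9, 14.6, -2.2, 110, 0.08], [0, 0, 46.9, 14.6, -2.2, 110, 0.08], [0, 0, 46.9, 14.6, -2.2, 110, 0.08], [0, 0, 46.9, 14.6, -2.2, 110, 0.08], [0, 0, 46.9, 14.6, -2.2, 110, 0.08], [0, 0, 46.9, 14.6, -2.2, 110, 0.08], [0, 0, 46.9, 14.6, -2.2, 110, 0.08], [0, 0, 46.9, 14.6, -2.2, 110, 0.08]]

```text
clock: 2.07
ee_pos: [440.7, -133.9, 110.6]
eef_rot: [0.0, 0.974, -0.225, 0.0]
wrist_force: [-0.3, 0.0, 0.6]
width: 43.0
grip_force: 0.0
```

```bash
python3 - <<'E'
from h import *
s=manip.get_state();print(s['ee_pos'],s['qd'].round(2),s['wrist_force'].round(2),s['width'])
m=camera_model("wrist");p,d=get_image("wrist");cv2.imwrite("pics/w2.png",p)
px=P(m,[440.7,-133.3,34]).astype(int);print(px)
u,v=px
if v<400:
    c,_,_=cloud(m,d,max(u-60,0),min(u+60,560),max(v-60,0),min(v+60,420));k=(c[:,2]>25)&(c[:,2]<42);q=c[k];print(cv2.minAreaRect(q[:,:2].astype(np.float32)))
print(rows([440.7,-133.3,36],-25.7))
E
```

```text
[ 440.67456818 -133.89834006  110.61006836] [ 0.01 -0.   -0.    0.    0.   -0.15] [-0.27  0.04  0.6 ] 43.009938948007054
[277 225]
((441.0182800292969, -133.78135681152344), (26.8315372467041, 21.187108993530273), 64.88712310791016)
([0.0, -0.0, -0.0], [-0.2, -0.4, 74.6])
```

Consistent, so I'll descend, grip and lift.

Request:
play_rows:
  plan:
    - [[0, 0, -0.5, 0, 0, 35, 0.08], [0, 0, -0.5, 0, 0, 60, 0.08], [0, 0, -0.5, 0, 0, 74, 0.08], [0, 0, -0.5, 0, 0, 74, 0.08], [0, 0, -0.5, 0, 0, 74, 1], [0, 0, -0.5, 0, 0, 74, 1], [0, 0, -0.5, 0, 0, 74, 1], [0, 0, -0.5, 0, 0, 74, 1]]
  squeeze: 10

```text
clock: 2.78
ee_pos: [441.4, -132.9, 37.5]
eef_rot: [0.0, 0.976, -0.218, 0.001]
wrist_force: [-0.2, -1.6, 7.4]
width: 26.9
grip_force: 10.0
```

Request:
play_rows:
  plan:
    - [[0, 0, 0, 0, 0, 0, 1], [0, 0, 0, 0, 0, 0, 1], [0, 0, 0, 0, 0, -10, 1], [0, 0, 0, 0, 0, -40, 1], [0, 0, 0, 0, 0, -80, 1], [0, 0, 0, 0, 0, -120, 1], [0, 0, 0, 0, 0, -150, 1], [0, 0, 0, 0, 0, -150, 1]]

```text
clock: 3.45
ee_pos: [443.2, -133.5, 192.4]
eef_rot: [0.001, 0.976, -0.218, 0.005]
wrist_force: [1.2, -0.4, 0.4]
width: 27.2
grip_force: 10.0
```

```bash
python3 - <<'E'
from h import *
s=manip.get_state();print(s['ee_pos'],s['qd'].round(2),s['wrist_force'].round(2),s['width'],s['grip_force'])
print(rows([450,180,210],10))
E
```

```text
[ 443.19686962 -133.51534565  192.41512166] [-0.    0.08  0.08 -0.   -0.13  0.  ] [ 1.21 -0.4   0.39] 27.171209229936967 10.000016391277313
([0.2, -0.5, -35.2], [-127.1, -286.6, -18.7])
```

Request:
play_rows:
  plan:
    - [[0, 0, -35, -145, -290, -40, 1], [0, 0, -35, -145, -290, -40, 1], [0, 0, -35, -145, -290, -40, 1], [0, 0, -35, -145, -290, -40, 1], [0, 0, -35, -145, -290, -40, 1], [0, 0, -35, -145, -290, -40, 1], [0, 0, -35, -145, -290, -40, 1], [0, 0, -35, -145, -290, -40, 1]]

```text
clock: 4.12
ee_pos: [432.5, 194.2, 227.3]
eef_rot: [-0.0, 0.996, 0.086, 0.001]
wrist_force: [0.8, 0.0, -0.3]
width: 27.4
grip_force: 10.0
```

Request:
play_rows:
  plan:
    - [[0, 0, 0, 0, 0, 0, 1], [0, 0, 0, 0, 0, 0, 1], [0, 0, 0, 0, 0, 0, 1]]

```text
clock: 4.37
ee_pos: [432.8, 191.4, 226.5]
eef_rot: [0.0, 0.996, 0.086, -0.0]
wrist_force: [-0.5, -0.6, 0.1]
width: 26.9
grip_force: 10.0
```

```bash
python3 - <<'E'
from h import *
s=manip.get_state();m=camera_model("wrist");print(s['ee_pos'],s['eef_rot'],s['qd'].round(2),s['wrist_force'].round(2))
p,d=get_image("wrist");cv2.imwrite("pics/w3.png",p)
import pickle;pickle.dump((m,p,d,s),open("w3.pkl","wb"))
E
```

```text
[432.82708645 191.42466609 226.52687225] [ 1.13028310e-04  9.96307350e-01  8.58583157e-02 -2.50646014e-05] [-0.03 -0.    0.01 -0.   -0.    0.  ] [-0.52 -0.56  0.12]
```

View pics/w3.png

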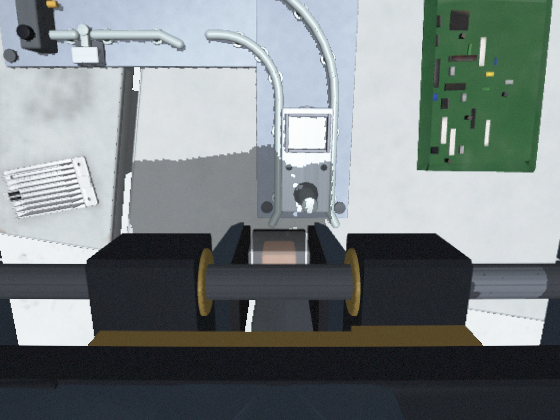

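The relay is held at (278,250). The nest is at (306,130), the post top at (305,190), and the exit bars and pin are at upper left (52,5). I'll measure the nest, post and track yaw.

```bash
python3 - <<'E'
from h import *;import pickle
m,p,d,s=pickle.load(open("w3.pkl","rb"))
c,u,v=cloud(m,d,265,350,95,225)
def sel(a,b): return c[(c[:,2]>a)&(c[:,2]<b)]
print(np.histogram(c[:,2],bins=np.arange(0,90,4)))
q=sel(38.5,46);print("nest",cv2.minAreaRect(q[:,:2].astype(np.float32)),np.median(q[:,2]),len(q))
q=sel(70,90);print("post",q.mean(0),cv2.minEnclosingCircle(q[:,:2].astype(np.float32)),len(q))
q=sel(28,36);print("deck",cv2.minAreaRect(q[:,:2].astype(np.float32)),np.median(q[:,2]))
q=sel(4.5,11);print("plate z",np.median(q[:,2]))
# relay in hand
c2,_,_=cloud(m,d,245,315,225,262)
k=c2[:,2]>120;print("held",np.histogram(c2[k][:,2],bins=np.arange(190,260,5)))
# interior bright nest rectangle
roi=p[100:165,275:340];g=cv2.cvtColor(roi,cv2.COLOR_BGR2GRAY)
_,b=cv2.threshold(g,215,255,0);n,l,st,ce=cv2.connectedComponentsWithStats(b);print(st[1:],)
cv2.imwrite("pics/w3c.png",cv2.resize(p[95:225,255:355],None,fx=5,fy=4.5,interpolation=cv2.INTER_CUBIC))
E
```

```text
(array([  91, 2807,  737,   38, 1054,  633,    3, 3438,  787,  140,  502,
         14,   16,   10,   18,   12,   19,   14,   17,  202,   18,    0]), array([ 0,  4,  8, 12, 16, 20, 24, 28, 32, 36, 40, 44, 48, 52, 56, 60, 64,
       68, 72, 76, 80, 84, 88]))
nest ((470.63543701171875, 171.92373657226562), (70.83184814453125, 39.70726013183594), 10.163644790649414) 40.928698177607515 602
post [434.65615582 166.6155227   78.33422457] ((433.8089599609375, 166.23431396484375), 7.017725944519043) 244
deck ((463.4564208984375, 170.9918212890625), (95.82942199707031, 46.08184051513672), 9.794123649597168) 31.208779819025665
plate z 7.222837489131223
held (array([155, 159, 194, 246, 256, 282, 876,  61,  47,  20,   9,   0,   0]), array([190, 195, 200, 205, 210, 215, 220, 225, 230, 235, 240, 245, 250,
       255]))
[[   3    0    3   56  133]
 [   8    0   53   64  431]
 [  13   17   38   32 1132]
 [   8   20    2   10   15]
 [  62   29    2    6    6]
 [   8   33    2   10   14]
 [   7   46   49   19  522]
 [   4   58    1    1    1]]
```

View pics/w3c.png

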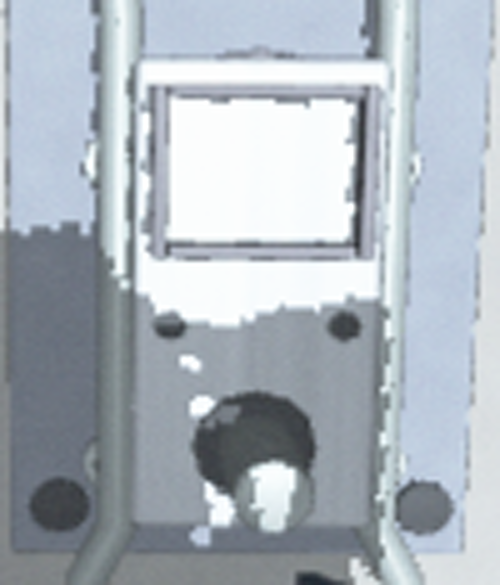

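```bash
python3 - <<'E'
from h import *;import pickle
m,p,d,s=pickle.load(open("w3.pkl","rb"))
c,u,v=cloud(m,d,240,320,225,275)
w,x,y,z=s['eef_rot'];A=R.from_quat([x,y,z,w])
t=A.inv().apply(c-s['ee_pos'])
k=(t[:,2]>2)&(t[:,2]<7);q=t[k];print(len(q),q.min(0).round(1),q.max(0).round(1),np.median(q,0).round(1))
b=u[k].min(),u[k].max(),v[k].min(),v[k].max();print(b)
k2=k&(abs(t[:,1])<13.4);print(cv2.minAreaRect(t[k2][:,:2].astype(np.float32)))
# colour of copper patch centre in hand at top plane
hsv=cv2.cvtColor(p,cv2.COLOR_BGR2HSV);mk=cv2.inRange(hsv,(3,40,60),(20,200,255));ys,xs=np.nonzero(mk[225:275,240:320]);print(len(xs),xs.mean()+240,ys.mean()+225,[f(xs)+240 for f in(np.min,np.max)],[f(ys)+225 for f in(np.min,np.max)])
o=W(m,xs.mean()+240,ys.mean()+225,z=s['ee_pos'][2]-3.5-2);print(A.inv().apply(o-s['ee_pos']))
print(rows([489.1,175.4,110],9.8),P(m,s['ee_pos']))
E
```

```text
1073 [  3.5 -16.5   2.3] [17.9 17.7  7. ] [7.8 0.4 4.4]
(np.int64(240), np.int64(319), np.int64(231), np.int64(263))
((9.58513355255127, -0.0033435821533203125), (12.063827514648438, 26.843097686767578), 0.4928441345691681)
624 278.52403846153845 252.1778846153846 [np.int64(263), np.int64(295)] [np.int64(241), np.int64(264)]
[8.60825995 0.17763142 5.49944238]
([0.0, 0.0, -0.0], [52.7, 24.8, 116.5]) [278.07983504 275.7579278 ]
```

```bash
python3 - <<'E'
from h import *;import pickle
m,p,d,s=pickle.load(open("w3.pkl","rb"))
w,x,y,z=s['eef_rot'];A=R.from_quat([x,y,z,w])
for v in range(222,268):
    r=[A.inv().apply(W(m,u,v,d=np.median(d[v-0:v+1,u-2:u+3]))-s['ee_pos']) for u in(268,278,288)]
    print(v,[tuple(a[[0,2]].round(1)) for a in r],p[v,278])
E
```

```text
222 [(np.float64(-35.7), np.float64(210.1)), (np.float64(-40.7), np.float64(227.8)), (np.float64(-40.5), np.float64(227.1))] [132 130 125]
223 [(np.float64(-36.4), np.float64(208.9)), (np.float64(-41.5), np.float64(227.0)), (np.float64(-41.4), np.float64(226.6))] [137 135 132]
224 [(np.float64(-37.4), np.float64(209.0)), (np.float64(-42.8), np.float64(227.6)), (np.float64(-42.6), np.float64(227.0))] [137 134 131]
225 [(np.float64(-43.3), np.float64(225.4)), (np.float64(-43.6), np.float64(226.7)), (np.float64(-43.6), np.float64(226.8))] [133 133 130]
226 [(np.float64(-45.0), np.float64(227.5)), (np.float64(-44.7), np.float64(226.6)), (np.float64(-45.0), np.float64(227.7))] [136 135 131]
227 [(np.float64(-45.8), np.float64(226.7)), (np.float64(-45.7), np.float64(226.4)), (np.float64(-45.9), np.float64(227.3))] [135 133 127]
228 [(np.float64(-47.1), np.float64(227.3)), (np.float64(-46.9), np.float64(226.8)), (np.float64(-47.1), np.float64(227.6))] [112 110 106]
229 [(np.float64(9.9), np.float64(35.8)), (np.float64(9.8), np.float64(36.2)), (np.float64(9.8), np.float64(36.1))] [56 55 54]

[... 4182 characters left out ...]
t64(4.4), np.float64(4.6))] [158 170 194]
263 [(np.float64(4.4), np.float64(3.3)), (np.float64(4.2), np.float64(4.0)), (np.float64(3.8), np.float64(4.9))] [136 145 165]
264 [(np.float64(33.3), np.float64(-68.7)), (np.float64(33.4), np.float64(-68.7)), (np.float64(33.6), np.float64(-69.2))] [71 73 81]
265 [(np.float64(33.4), np.float64(-69.3)), (np.float64(33.6), np.float64(-69.8)), (np.float64(33.7), np.float64(-70.2))] [45 41 40]
266 [(np.float64(33.5), np.float64(-70.3)), (np.float64(33.3), np.float64(-69.8)), (np.float64(33.6), np.float64(-70.4))] [53 51 44]
267 [(np.float64(33.5), np.float64(-70.8)), (np.float64(33.7), np.float64(-71.3)), (np.float64(33.4), np.float64(-70.6))] [56 49 47]
```

Request:
play_rows:
  plan:
    - [[0, 0, 0, 27, 12, 20, 1], [0, 0, 0, 53.3, 24.8, 40, 1], [0, 0, 0, 53.3, 24.8, 80, 1], [0, 0, 0, 53.3, 24.8, 116, 1], [0, 0, 0, 53.3, 24.8, 138, 1], [0, 0, 0, 53.3, 24.8, 146, 1], [0, 0, 0, 53.3, 24.8, 146, 1], [0, 0, 0, 53.3, 24.8, 146, 1]]

```text
clock: 5.08
ee_pos: [490.4, 175.6, 81.3]
eef_rot: [-0.0, 0.996, 0.085, 0.0]
wrist_force: [-0.1, 0.3, 0.2]
width: 27.1
grip_force: 10.0
```

```bash
python3 - <<'E'
from h import *
s=manip.get_state();print(s['ee_pos'],s['qd'].round(2),s['wrist_force'].round(2),s['width'],s['torque'].round(3))
print(rows([489.7,175.5,70.2],9.8))
m=camera_model("wrist");p,d=get_image("wrist")
c,u,v=cloud(m,d,200,350,130,265);w,x,y,z=s['eef_rot'];A=R.from_quat([x,y,z,w]);t=A.inv().apply(c-s['ee_pos'])
k=(c[:,2]>39.3)&(c[:,2]<43.5)&(abs(t[:,1])<30)&(t[:,0]<40);q=t[k]
print("frame pts tool",len(q),np.percentile(q,[1,50,99],0).round(1).tolist())
k=(c[:,2]>28)&(c[:,2]<35)&(t[:,0]<35)&(t[:,0]>19);q=t[k];print("deck front",len(q),np.percentile(q,[1,99],0).round(1).tolist())
E
```

```text
[490.35043028 175.62576671  81.26307627] [ 0.01 -0.03 -0.01  0.    0.    0.  ] [-0.14  0.26  0.15] 27.11352616707867 [0.009 0.013 0.007]
([0.0, -0.0, -0.1], [-0.7, 0.0, 11.1])
frame pts tool 469 [[11.5, -18.9, 38.8], [14.3, -0.1, 40.2], [15.7, 19.3, 41.9]]
deck front 318 [[19.0, -21.4, 49.0], [20.7, 21.8, 53.0]]
```

Request:
play_rows:
  plan:
    - [[0, 0, 0, -0.6, 0, 4, 1], [0, 0, 0, -0.6, 0, 8, 1], [0, 0, 0, -0.6, 0, 10, 1], [0, 0, 0, -0.6, 0, 11, 1], [0, 0, 0, -0.6, 0, 11, 1]]

```text
clock: 5.55
ee_pos: [489.3, 176.2, 69.6]
eef_rot: [-0.0, 0.996, 0.085, 0.0]
wrist_force: [-0.1, -0.4, -1.2]
width: 26.7
grip_force: 10.0
```

Request:
play_rows:
  plan:
    - [[0, 0, 0, 0, 0, 0.5, 1], [0, 0, 0, 0, 0, 0.8, 1], [0, 0, 0, 0, 0, 0.8, 1]]

```text
clock: 5.8
ee_pos: [489.4, 176.2, 69.2]
eef_rot: [-0.0, 0.996, 0.085, 0.0]
wrist_force: [-2.1, -0.5, 11.3]
width: 27.0
grip_force: 10.0
```

Request:
play_rows:
  plan:
    - [[0, 0, 0, 0, 0, -0.6, 1], [0, 0, 0, 0, 0, -0.6, 0.1], [0, 0, 0, 0, 0, -0.6, 0.1], [0, 0, 0, 0, 0, -0.6, 0.1], [0, 0, 0, 0, 0, -0.6, 0.1], [0, 0, 0, 0, 0, -20, 0.1], [0, 0, 0, 0, 0, -60, 0.1], [0, 0, 0, 0, 0, -90, 0.1]]

```text
clock: 6.47
ee_pos: [489.0, 176.1, 160.1]
eef_rot: [0.0, 0.996, 0.085, -0.001]
wrist_force: [0.9, -0.2, 0.9]
width: 41.5
grip_force: 0.0
```

Request:
play_rows:
  plan:
    - [[0, 0, 0, -20, -60, -30, 0.1], [0, 0, 0, -30, -110, -60, 0.1], [0, 0, 0, -30, -110, -60, 0.1], [0, 0, 0, -30, -110, -60, 0.1], [0, 0, 0, -30, -110, -60, 0.1], [0, 0, 0, -30, -110, -60, 0.1], [0, 0, 0, -30, -110, -60, 0.1]]

```text
clock: 7.05
ee_pos: [441.0, 278.4, 217.8]
eef_rot: [0.0, 0.996, 0.085, -0.001]
wrist_force: [-1.1, -0.9, -0.3]
width: 41.3
grip_force: 0.0
```

```bash
python3 - <<'E'
from h import *
s=manip.get_state();m=camera_model("wrist");print(s['ee_pos'],s['eef_rot'],s['qd'].round(2),s['wrist_force'].round(2))
p,d=get_image("wrist");cv2.imwrite("pics/w4.png",p)
import pickle;pickle.dump((m,p,d,s),open("w4.pkl","wb"))
E
```

```text
[441.01868754 278.38687254 217.82693728] [ 3.81140685e-04  9.96381688e-01  8.49878746e-02 -6.69058170e-04] [-0.01  0.   -0.    0.    0.    0.  ] [-1.14 -0.87 -0.3 ]
```

View pics/w4.png

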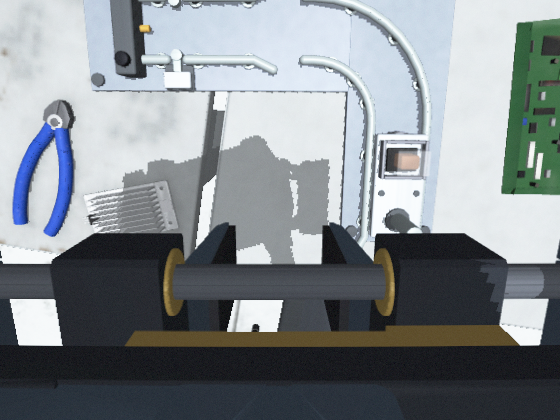

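The relay is standing in the nest (405,158). The bend's bars, the exit's inner bar (v≈60), the stop (127,35) and the pin (147,28) are in view. I'll measure the rail geometry in the track frame.

```bash
python3 - <<'E'
from h import *;import pickle
from scipy.optimize import least_squares
m,p,d,s=pickle.load(open("w4.pkl","rb"))
c,u,v=cloud(m,d,80,560,0,235)
# carrier recheck
q=c[(c[:,2]>28)&(c[:,2]<35)&(u>370)&(u<435)];rc=cv2.minAreaRect(q[:,:2].astype(np.float32));print("deck",rc)
q=c[(c[:,2]>58)&(c[:,2]<70)&(u>370)&(u<435)&(v<185)];print("relay",cv2.minAreaRect(q[:,:2].astype(np.float32)),np.median(q[:,2]))
th=np.radians(9.8);C=np.array([463.5,171.0]);M=np.array([[np.cos(th),np.sin(th)],[-np.sin(th),np.cos(th)]])
t=(c[:,:2]-C)@M.T
k=(c[:,2]>18)&(c[:,2]<22.5)
b=t[k];np.save("bars.npy",np.c_[b,c[k,2]])
# entry straight: bars y
e=b[(b[:,0]>-45)&(b[:,0]<10)];
for lo,hi in((15,40),(-40,-15)):
    z=e[(e[:,1]>lo)&(e[:,1]<hi)];print("entry bar",len(z),np.percentile(z[:,1],[2,50,98]).round(1),np.polyfit(z[:,0],z[:,1],1).round(3))
# exit: print x extents by y bins
for y in range(70,270,8):
    z=b[(b[:,1]>=y)&(b[:,1]<y+8)]
    if len(z):
        h=np.sort(z[:,0]);g=np.split(h,np.where(np.diff(h)>6)[0]+1)
        print(y,[(len(a),a[0].round(1),np.median(a).round(1),a[-1].round(1)) for a in g if len(a)>4])
hsv=cv2.cvtColor(p,cv2.COLOR_BGR2HSV);mk=cv2.inRange(hsv,(12,120,120),(35,255,255))[:60,130:170];ys,xs=np.nonzero(mk)
for uu in(xs.min(),xs.max()): print("pin end",(W(m,uu+130,ys.mean(),z=19)[:2]-C)@M.T, )
q=c[(c[:,2]>24)&(c[:,2]<32)&(u>105)&(u<150)&(v<80)];tt=(q[:,:2]-C)@M.T;print("stop",np.percentile(tt,[1,50,99],0).round(1),np.median(q[:,2]))
E
```

```text
deck ((465.25250244140625, 171.61376953125), (92.89317321777344, 46.58894348144531), 10.283912658691406)
relay ((489.1380615234375, 176.02487182617188), (20.592411041259766, 27.783784866333008), 10.79848861694336) 65.08318952288664
entry bar 409 [22.4 26.  29.4] [-1.200e-02  2.575e+01]
entry bar 85 [-29.1 -27.9 -26.7] [-4.000e-03 -2.796e+01]
70 [(68, np.float64(107.0), np.float64(110.3), np.float64(113.7)), (15, np.float64(157.3), np.float64(158.2), np.float64(158.6))]
78 [(76, np.float64(107.0), np.float64(110.8), np.float64(114.5)), (7, np.float64(157.7), np.float64(158.4), np.float64(158.6))]
86 [(42, np.float64(107.8), np.float64(110.5), np.float64(114.4))]
110 [(62, np.float64(98.7), np.float64(102.8), np.float64(107.8))]
118 [(82, np.float64(101.1), np.float64(106.0), np.float64(111.1))]
126 [(75, np.float64(106.1), np.float64(110.1), np.float64(114.5)), (5, np.float64(157.7), np.float64(158.0), np.float64(158.4))]
134 [(78, np.float64(106.9), np.float64(110.8), np.float64(114.5)), (6, np.float64(158.1), np.float64(158.4), np.float64(158.6))]
142 [(79, np.float64(107.1), np.flo
[... 1164 characters left out ...]
.0), np.float64(122.4), np.float64(159.0))]
230 [(65, np.float64(-47.0), np.float64(-25.9), np.float64(-3.7)), (10, np.float64(97.1), np.float64(97.3), np.float64(97.9)), (5, np.float64(109.8), np.float64(115.0), np.float64(117.8))]
238 [(64, np.float64(-44.0), np.float64(-27.1), np.float64(-4.9)), (9, np.float64(97.2), np.float64(97.3), np.float64(97.4))]
246 [(56, np.float64(-45.1), np.float64(-28.2), np.float64(-6.3))]
254 [(59, np.float64(-46.4), np.float64(-30.1), np.float64(-7.3))]
262 [(51, np.float64(-47.0), np.float64(-26.0), np.float64(-8.9))]
pin end [136.64125303 229.51423255]
pin end [136.57734935 220.86310867]
stop [[ 97.3 228.5]
 [124.4 229.5]
 [155.6 243.2]] 27.67385374917626
```

```bash
cat >> h.py <<'E'
TH=np.radians(9.8);CC=np.array([463.5,171.0]);MM=np.array([[np.cos(TH),np.sin(TH)],[-np.sin(TH),np.cos(TH)]])
def st():
    s=manip.get_state();f=s['wrist_force'];t=MM@(s['ee_pos'][:2]-CC);ff=MM@f[:2]
    print("t=%.2f trackpos %.1f %.1f z %.1f  F' %.1f %.1f %.1f  w %.1f g %.1f  tq %s"%(s['clock'],*t,s['ee_pos'][2],*ff,f[2],s['width'],s['grip_force'],s['torque'].round(2)))
    return s
E
python3 - <<'E'
from h import *
s=st();print(rows([433.9,166.1,150],9.8))
E
```

```text
t=7.10 trackpos -3.8 109.5 z 217.8  F' 0.2 -0.5 0.4  w 40.9 g 0.0  tq [ 0.05 -0.02  0.05]
([0.0, 0.1, -0.1], [-25.9, 109.3, 67.9])
```

Request:
play_rows:
  plan:
    - [[0, 0, 0, -10, 40, 20, 0.1], [0, 0, 0, -20, 80, 40, 0.1], [0, 0, 0, -26, 109.5, 68, 0.1], [0, 0, 0, -26, 109.5, 68, 0.1], [0, 0, 0, -26, 109.5, 68, 0.1], [0, 0, 0, -26, 109.5, 80, 0.1], [0, 0, 0, -26, 109.5, 80, 0.1], [0, 0, 0, -26, 109.5, 80, 0.1]]

```text
clock: 7.77
ee_pos: [434.3, 167.5, 138.9]
eef_rot: [-0.0, 0.996, 0.085, -0.0]
wrist_force: [-0.1, -0.6, 0.3]
width: 41.2
grip_force: 0.0
```

```bash
python3 - <<'E'
from h import *
s=st();print(rows([433.9,166.0,62],9.8))
E
```

```text
t=7.77 trackpos -29.4 1.5 z 138.9  F' -0.2 -0.6 0.3  w 41.2 g 0.0  tq [0.04 0.07 0.02]
([-0.0, 0.0, -0.0], [-0.6, 1.4, 76.9])
```

Request:
play_rows:
  plan:
    - [[0, 0, 0, -0.4, 0.8, 35, 0.1], [0, 0, 0, -0.4, 0.8, 60, 0.1], [0, 0, 0, -0.4, 0.8, 74, 0.1], [0, 0, 0, -0.4, 0.8, 77, 0.1], [0, 0, 0, -0.4, 0.8, 77, 0.1], [0, 0, 0, -0.4, 0.8, 77, 0.1]]
  squeeze: 5

```text
clock: 8.27
ee_pos: [434.4, 166.7, 62.6]
eef_rot: [-0.0, 0.996, 0.085, 0.001]
wrist_force: [-0.0, -0.3, 0.0]
width: 41.1
grip_force: 0.0
```

Request:
play_rows:
  plan:
    - [[0, 0, 0, 0, 0, 0, 1], [0, 0, 0, 0, 0, 0, 1], [0, 0, 0, 0, 0, 0, 1], [0, 0, 0, 0, 0, 0, 1], [0, 0, 0, 0, 0, 0, 1], [0, 0, 0, 0, 0, 0, 1]]

```text
clock: 8.77
ee_pos: [434.0, 166.3, 62.0]
eef_rot: [-0.0, 0.996, 0.085, 0.0]
wrist_force: [-1.8, 0.5, 6.0]
width: 13.8
grip_force: 5.0
```

```bash
python3 - <<'E'
from h import *
s=st();print(rows([*(CC+MM.T@[-30,0]),62],9.8))
E
```

```text
t=8.77 trackpos -29.9 0.4 z 62.0  F' -1.7 0.8 6.0  w 13.8 g 5.0  tq [ 0.03  0.17 -0.  ]
([-0.0, -0.0, -0.0], [-0.1, 0.4, 0.0])
```

Request:
play_rows:
  plan:
    - [[0, 0, 0, 2, 0, 0, 1], [0, 0, 0, 5, 0, 0, 1], [0, 0, 0, 9, 0, 0, 1], [0, 0, 0, 13, 0, 0, 1], [0, 0, 0, 17, 0, 0, 1], [0, 0, 0, 20, 0, 0, 1]]

```text
clock: 9.27
ee_pos: [453.3, 169.6, 61.8]
eef_rot: [0.0, 0.996, 0.085, -0.0]
wrist_force: [-3.5, -0.2, 5.8]
width: 14.2
grip_force: 5.0
```

```bash
python3 - <<'E'
from h import *
st()
E
```

```text
t=9.27 trackpos -10.3 0.3 z 61.8  F' -3.5 0.4 5.8  w 14.2 g 5.0  tq [-0.12  0.58  0.01]
```

Request:
play_rows:
  plan:
    - [[0, 0, 0, 4, 0, 0, 1], [0, 0, 0, 8, 0, 0, 1], [0, 0, 0, 12, 0, 0, 1], [0, 0, 0, 16, 0, 0, 1], [0, 0, 0, 20, 0, 0, 1], [0, 0, 0, 24, 0, 0, 1]]
  squeeze: 8

```text
clock: 9.77
ee_pos: [476.7, 173.6, 61.8]
eef_rot: [0.0, 0.996, 0.085, -0.001]
wrist_force: [-3.6, -0.2, 7.1]
width: 13.9
grip_force: 8.0
```

```bash
python3 - <<'E'
from h import *
s=st();m=camera_model("wrist");p,d=get_image("wrist")
c,u,v=cloud(m,d,150,420,60,262)
q=c[(c[:,2]>60)&(c[:,2]<68)];t=(q[:,:2]-CC)@MM.T;k=(t[:,0]>20)&(t[:,0]<140);print("relay",cv2.minAreaRect(t[k].astype(np.float32)))
E
```

```text
t=9.77 trackpos 13.5 0.3 z 61.8  F' -3.6 0.4 7.1  w 13.9 g 8.0  tq [0.03 0.69 0.01]
relay ((49.6502685546875, 0.2798480987548828), (59.25466537475586, 33.733436584472656), 0.04621628671884537)
```

Request:
play_rows:
  plan:
    - [[0, 0, 0, 4, 0, 0, 1], [0, 0, 0, 8, 0, 0, 1], [0, 0, 0, 12, 0, 0, 1], [0, 0, 0, 16, 0, 0, 1], [0, 0, 0, 20, 0, 0, 1], [0, 0, 0, 24, 0, 0, 1]]

```text
clock: 10.32
ee_pos: [500.0, 177.7, 61.7]
eef_rot: [0.0, 0.996, 0.085, -0.001]
wrist_force: [-5.7, -0.5, 6.5]
width: 13.8
grip_force: 8.0
```

```bash
cat >> h.py <<'E'
def rel():
    s=st();m=camera_model("wrist");p,d=get_image("wrist")
    c,u,v=cloud(m,d,60,420,40,264)
    t=(c[:,:2]-CC)@MM.T;o=MM@(s['ee_pos'][:2]-CC);r=np.hypot(*(t-o).T)
    k=(c[:,2]>61)&(c[:,2]<68)&(r>38)&(r<85)&(t[:,0]-o[0]>-20)
    q=t[k].astype(np.float32);a=cv2.minAreaRect(q);print("relay",len(q),a);v=np.array(a[0])-o
    print("post->relay len %.1f (56) heading %.1f"%(np.hypot(*v),np.degrees(np.arctan2(v[1],v[0]))));return s,m,p,d
E
python3 - <<'E'
from h import *
rel()
E
```

```text
t=10.32 trackpos 37.1 0.4 z 61.7  F' -5.7 0.5 6.5  w 13.8 g 8.0  tq [-0.04  1.    0.04]
relay 3823 ((91.03487396240234, 7.895721435546875), (21.130767822265625, 27.10303497314453), 7.510509967803955)
post->relay len 54.5 (56) heading 7.9
```

Request:
play_rows:
  plan:
    - [[0, 0, 0, 4, 0, 0, 1], [0, 0, 0, 8, 0, 0, 1], [0, 0, 0, 12, 0, 0, 1], [0, 0, 0, 16, 0, 0, 1], [0, 0, 0, 20, 0, 0, 1], [0, 0, 0, 24, -0.2, 0, 1], [0, 0, 0, 28, -0.5, 0, 1]]

```text
clock: 10.95
ee_pos: [527.8, 182.9, 61.6]
eef_rot: [0.0, 0.996, 0.085, -0.001]
wrist_force: [-5.6, -1.8, 5.7]
width: 14.1
grip_force: 8.0
```

```bash
python3 - <<'E'
from h import *
rel()
E
```

```text
t=10.95 trackpos 65.4 0.8 z 61.6  F' -5.8 -0.8 5.7  w 14.1 g 8.0  tq [-0.19  0.88  0.03]
relay 3742 ((112.88882446289062, 23.639904022216797), (21.057598114013672, 27.276325225830078), 24.065776824951172)
post->relay len 52.7 (56) heading 25.7
```

Request:
play_rows:
  plan:
    - [[0, 0, 0, 4, -0.3, 0, 1], [0, 0, 0, 7.3, -0.7, 0, 1], [0, 0, 0, 11, -1.4, 0, 1], [0, 0, 0, 14.1, -2.2, 0, 1], [0, 0, 0, 17.5, -3.2, 0, 1], [0, 0, 0, 20.8, -4.3, 0, 1], [0, 0, 0, 24, -5.6, 0, 1], [0, 0, 0, 27.2, -7, 0, 1]]
  squeeze: 14

```text
clock: 11.67
ee_pos: [553.1, 194.1, 61.6]
eef_rot: [0.0, 0.996, 0.085, -0.001]
wrist_force: [-5.0, -4.0, 7.0]
width: 13.6
grip_force: 14.0
```

```bash
python3 - <<'E'
from h import *
rel()
E
```

```text
t=11.67 trackpos 92.3 7.5 z 61.6  F' -5.6 -3.1 7.0  w 13.6 g 14.0  tq [-0.8   0.9   0.12]
relay 3586 ((128.19601440429688, 44.9102783203125), (21.072507858276367, 27.282745361328125), 41.97306442260742)
post->relay len 51.8 (56) heading 46.1
```

Request:
play_rows:
  plan:
    - [[0, 0, 0, 4, -3, 0, 1], [0, 0, 0, 7.5, -5.4, 0, 1], [0, 0, 0, 11, -7.8, 0, 1], [0, 0, 0, 14.3, -10.4, 0, 1], [0, 0, 0, 17.5, -13.1, 0, 1], [0, 0, 0, 20.6, -16, 0, 1], [0, 0, 0, 23.5, -19.1, 0, 1], [0, 0, 0, 26.2, -22.3, 0, 1]]

```text
clock: 12.38
ee_pos: [578.3, 219.8, 62.4]
eef_rot: [0.001, 0.996, 0.085, 0.002]
wrist_force: [8.6, -15.2, 5.9]
width: 13.7
grip_force: 14.0
```

```bash
python3 - <<'E'
from h import *
rel()
E
```

```text
t=12.38 trackpos 121.5 28.6 z 62.4  F' 5.8 -16.4 5.9  w 13.7 g 14.0  tq [-2.78 -1.56  0.24]
relay 1088 ((143.85931396484375, 80.76456451416016), (15.009512901306152, 28.864959716796875), 18.770156860351562)
post->relay len 56.8 (56) heading 66.8
```

```bash
python3 - <<'E'
from h import *
s=st();m=camera_model("wrist");p,d=get_image("wrist")
import pickle;pickle.dump((m,p,d,s),open("w5.pkl","wb"))
cv2.imwrite("pics/w5.png",p[:280])
E
```

```text
t=12.43 trackpos 122.2 29.4 z 62.5  F' 8.2 -6.2 1.3  w 13.9 g 14.0  tq [-1.16 -1.86  0.17]
```

View pics/w5.png

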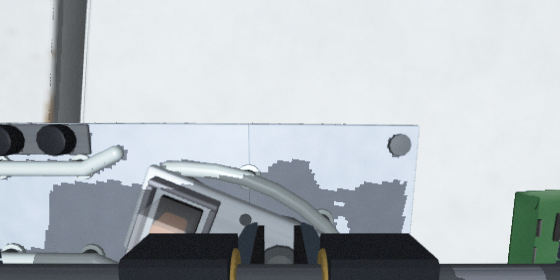

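The picture shows the carrier part-way round, with the nest and relay at (178,210), the deck heading up-left, the outer bend bar ending at about (165,165) and the exit bar's flare at (120,152). I'll measure the actual carrier pose from the deck and the bars.

```bash
python3 - <<'E'
from h import *;import pickle
from scipy.optimize import least_squares
m,p,d,s=pickle.load(open("w5.pkl","rb"))
c,u,v=cloud(m,d,100,420,130,262);t=(c[:,:2]-CC)@MM.T
# outer bend bar: z 17..22.5, u 160-345
k=(c[:,2]>17.5)&(c[:,2]<22.5)&(u>160)&(t[:,0]>120)
b=t[k];print(len(b),b.min(0).round(1),b.max(0).round(1))
for y in range(20,100,8):
    z=b[(b[:,1]>=y)&(b[:,1]<y+8)]
    if len(z)>4:print(y,len(z),np.percentile(z[:,0],[3,50,97]).round(1))
f=least_squares(lambda q:np.hypot(b[:,0]-q[0],b[:,1]-q[1])-105.5,[56,80],loss='soft_l1').x;print("centre",f)
for zlo,zhi,n in((38.5,44,"nest top"),(28,34.5,"deck"),(61,68,"relay")):
    q=t[(c[:,2]>zlo)&(c[:,2]<zhi)&(u<330)];print(n,len(q),cv2.minAreaRect(q.astype(np.float32)))
# exit outer bar
c,u,v=cloud(m,d,0,130,120,200);t=(c[:,:2]-CC)@MM.T;b=t[(c[:,2]>17.5)&(c[:,2]<22.5)]
for y in range(100,200,8):
    z=b[(b[:,1]>=y)&(b[:,1]<y+8)]
    if len(z)>4:print("exit",y,len(z),np.percentile(z[:,0],[3,50,97]).round(1))
w,x,y,z=s['eef_rot'];print(R.from_quat([x,y,z,w]).as_matrix()[:,2].round(4))
E
```

```text
2498 [128.   -2.9] [166.1  89.9]
20 248 [141.1 146.5 151.3]
28 235 [146.3 151.4 155.4]
36 243 [150.1 154.9 158.8]
44 222 [153.1 157.6 161.1]
52 226 [155.8 159.6 163.2]
60 228 [157.3 161.3 164.8]
68 221 [158.4 162.2 165.3]
76 202 [159.4 163.1 166. ]
84 77 [162.2 164.2 166.1]
centre [57.37043781 79.87182464]
nest top 1346 ((131.84945678710938, 59.447959899902344), (79.80225372314453, 39.985939025878906), 73.31487274169922)
deck 3848 ((128.230224609375, 58.09819793701172), (91.438720703125, 45.55480194091797), 67.82183074951172)
relay 1316 ((139.20758056640625, 52.32649230957031), (79.54058837890625, 18.734983444213867), 85.67031860351562)
exit 108 169 [166.1 169.9 173.3]
exit 116 227 [162.7 166.9 171.2]
exit 124 233 [159.3 163.4 167.9]
exit 132 455 [159.5 171.6 182.9]
exit 140 539 [159.  171.6 184.4]
exit 148 291 [158.9 163.8 181.2]
exit 156 254 [158.9 163.1 179.1]
exit 164 547 [159.5 172.2 183.9]
exit 172 47 [159.  161.9 166.1]
[ 5.e-03 -5.e-04 -1.e+00]
```

Request:
play_rows:
  plan:
    - [[0, 0, 0, 0, 0, 0, 0.5], [0, 0, 0, 0, 0, 0, 0.5], [0, 0, 0, 0, 0, 0, 0.5], [0, 0, 0, 0, 0, 0, 0.5]]

```text
clock: 12.82
ee_pos: [575.7, 221.0, 61.6]
eef_rot: [-0.0, 0.996, 0.085, -0.0]
wrist_force: [0.1, 1.9, 0.4]
width: 22.8
grip_force: 0.0
```

```bash
python3 - <<'E'
from h import *
s=st();m=camera_model("wrist");p,d=get_image("wrist")
c,u,v=cloud(m,d,100,440,130,264);t=(c[:,:2]-CC)@MM.T
for zlo,zhi,n in((38.5,44,"nest top"),(28,34.5,"deck")):
    k=(c[:,2]>zlo)&(c[:,2]<zhi)&(t[:,1]<110);q=t[k];print(n,len(q),cv2.minAreaRect(q.astype(np.float32)))
k=(c[:,2]>72)&(c[:,2]<84);q=t[k];print("post",len(q),q.mean(0) if len(q) else 0, np.percentile(q,[2,98],0) if len(q) else 0)
E
```

```text
t=12.82 trackpos 119.1 30.2 z 61.6  F' 0.4 1.9 0.4  w 22.8 g 0.0  tq [ 0.    0.03 -0.04]
nest top 1393 ((134.2152099609375, 55.4661865234375), (84.1713638305664, 32.211673736572266), 71.99332427978516)
deck 5060 ((128.57376098632812, 55.70151901245117), (96.09820556640625, 44.027095794677734), 68.33798217773438)
post 693 [135.93462872  30.28151078] [[131.90224732   8.55163668]
 [137.15102338  51.35332847]]
```

Request:
play_rows:
  plan:
    - [[0, 0, 0, -1.6, 2.2, 0, 0.5], [0, 0, 0, -1.6, 2.2, 0, 0.5], [0, 0, 0, -1.6, 2.2, 0, 1], [0, 0, 0, -1.6, 2.2, 0, 1], [0, 0, 0, -1.6, 2.2, 0, 1], [0, 0, 0, -1.6, 2.2, 0, 1]]
  squeeze: 14

```text
clock: 13.37
ee_pos: [574.7, 218.5, 61.7]
eef_rot: [0.0, 0.996, 0.085, -0.0]
wrist_force: [-1.5, 0.1, 1.2]
width: 13.5
grip_force: 14.0
```

```bash
python3 - <<'E'
from h import *
st()
for a in range(50,91,4):
    r=np.radians(a);print(a,(57.4+80*np.sin(r)).round(1),(79.9-80*np.cos(r)).round(1))
E
```

```text
t=13.37 trackpos 117.7 27.9 z 61.7  F' -1.5 0.4 1.2  w 13.5 g 14.0  tq [-0.12  0.1   0.02]
50 118.7 28.5
54 122.1 32.9
58 125.2 37.5
62 128.0 42.3
66 130.5 47.4
70 132.6 52.5
74 134.3 57.8
78 135.7 63.3
82 136.6 68.8
86 137.2 74.3
90 137.4 79.9
```

Request:
play_rows:
  plan:
    - [[0, 0, 0, 2, -2.2, 0, 1], [0, 0, 0, 4.4, -5, 0, 1], [0, 0, 0, 6, -7.3, 0, 1], [0, 0, 0, 7.5, -9.6, 0, 1], [0, 0, 0, 9, -12, 0, 1], [0, 0, 0, 10.3, -14.4, 0, 1], [0, 0, 0, 10.3, -14.4, 0, 1]]

```text
clock: 13.95
ee_pos: [582.7, 235.3, 61.7]
eef_rot: [-0.0, 0.996, 0.085, 0.0]
wrist_force: [-2.6, 3.5, 2.3]
width: 13.8
grip_force: 14.0
```

```bash
cat >> h.py <<'E'
def deck():
    s=st();m=camera_model("wrist");p,d=get_image("wrist")
    c,u,v=cloud(m,d,60,440,100,264);t=(c[:,:2]-CC)@MM.T;o=MM@(s['ee_pos'][:2]-CC);r=np.hypot(*(t-o).T)
    q=t[(c[:,2]>28)&(c[:,2]<34.5)&(r<90)&(c[:,2]<34.5)];a=cv2.minAreaRect(q.astype(np.float32));print("deck",len(q),a)
    h=a[2] if a[1][0]>a[1][1] else a[2]+90
    h=np.radians(h);e=30*np.array([np.cos(h),np.sin(h)]);print("head %.1f rear %s front %s tool %s"%(np.degrees(h),(a[0]-e).round(1),(a[0]+e).round(1),o.round(1)))
E
python3 - <<'E'
from h import *
deck()
E
```

```text
t=13.95 trackpos 128.4 43.1 z 61.7  F' -2.0 3.9 2.3  w 13.8 g 14.0  tq [0.49 0.3  0.13]
deck 4378 ((137.0036163330078, 71.20045471191406), (96.07586669921875, 42.24592971801758), 74.105224609375)
head 74.1 rear [128.8  42.3] front [145.2 100.1] tool [128.4  43.1]
```

Request:
play_rows:
  plan:
    - [[0, 0, 0, 0.7, -1.5, 0, 1], [0, 0, 0, 1.4, -3, 0, 1], [0, 0, 0, 2.1, -4.5, 0, 1], [0, 0, 0, 2.8, -6, 0, 1], [0, 0, 0, 3.5, -7.5, 0, 1], [0, 0, 0, 4.2, -9.4, 0, 1], [0, 0, 0, 4.2, -9.4, 0, 1]]

```text
clock: 14.58
ee_pos: [584.9, 244.5, 61.7]
eef_rot: [0.0, 0.996, 0.085, -0.0]
wrist_force: [-3.2, -1.8, 2.5]
width: 13.8
grip_force: 14.0
```

```bash
python3 - <<'E'
from h import *
deck()
E
```

```text
t=14.58 trackpos 132.1 51.8 z 61.7  F' -3.4 -1.3 2.5  w 13.8 g 14.0  tq [-0.45  0.33  0.11]
deck 4370 ((141.4496307373047, 79.5843734741211), (95.75677490234375, 39.77430725097656), 74.15181732177734)
head 74.2 rear [133.3  50.7] front [149.6 108.4] tool [132.1  51.8]
```

Request:
play_rows:
  plan:
    - [[0, 0, 0, 0.5, -1, 0, 1], [0, 0, 0, 0.9, -2, 0, 1], [0, 0, 0, 1.3, -3, 0, 1], [0, 0, 0, 1.6, -4, 0, 1], [0, 0, 0, 1.9, -5, 0, 1], [0, 0, 0, 2.2, -6, 0, 1], [0, 0, 0, 2.2, -6, 0, 1]]

```text
clock: 15.22
ee_pos: [586.3, 250.6, 61.7]
eef_rot: [0.0, 0.996, 0.085, 0.0]
wrist_force: [-0.3, -4.7, 1.0]
width: 13.3
grip_force: 14.0
```

```bash
python3 - <<'E'
from h import *
deck()
m=camera_model("wrist");p,d=get_image("wrist");cv2.imwrite("pics/w6.png",p[60:280]);import pickle;pickle.dump((m,p,d,manip.get_state()),open("w6.pkl","wb"))
E
```

```text
t=15.22 trackpos 134.5 57.5 z 61.7  F' -1.1 -4.6 1.0  w 13.3 g 14.0  tq [-0.73  0.05  0.15]
deck 4019 ((150.0413818359375, 84.25765991210938), (95.95308685302734, 21.93361473083496), 79.81614685058594)
head 79.8 rear [144.7  54.7] front [155.3 113.8] tool [134.5  57.5]
```

Request:
play_rows:
  plan:
    - [[0, 0, 0, 0.2, -1, 0, 1], [0, 0, 0, 0.4, -2, 0, 1], [0, 0, 0, 0.6, -3, 0, 1], [0, 0, 0, 0.8, -4, 0, 1], [0, 0, 0, 1, -5, 0, 1], [0, 0, 0, 1.2, -6, 0, 1], [0, 0, 0, 1.2, -6, 0, 1]]

```text
clock: 15.9
ee_pos: [586.9, 257.0, 61.8]
eef_rot: [-0.0, 0.996, 0.085, 0.001]
wrist_force: [2.3, -2.6, -0.1]
width: 13.4
grip_force: 14.0
```

```bash
python3 - <<'E'
from h import *
deck()
E
```

```text
t=15.90 trackpos 136.3 63.7 z 61.8  F' 1.8 -2.9 -0.1  w 13.4 g 14.0  tq [-0.55 -0.56  0.2 ]
deck 3674 ((150.12242126464844, 91.66439819335938), (96.2394790649414, 21.304828643798828), 84.64755249023438)
head 84.6 rear [147.3  61.8] front [152.9 121.5] tool [136.3  63.7]
```

Request:
play_rows:
  plan:
    - [[0, 0, 0, 0.3, -1.5, 0.2, 1], [0, 0, 0, 0.5, -3, 0.3, 1], [0, 0, 0, 0.6, -4.5, 0.3, 1], [0, 0, 0, 0.8, -6, 0.3, 1], [0, 0, 0, 0.9, -7.5, 0.3, 1], [0, 0, 0, 1, -9, 0.3, 1], [0, 0, 0, 1, -10, 0.3, 1], [0, 0, 0, 1, -10, 0.3, 1]]

```text
clock: 16.62
ee_pos: [586.5, 267.4, 61.8]
eef_rot: [-0.0, 0.996, 0.085, 0.001]
wrist_force: [4.1, 0.0, 2.0]
width: 13.9
grip_force: 14.0
```

```bash
python3 - <<'E'
from h import *
deck()
E
```

```text
t=16.62 trackpos 137.6 74.0 z 61.8  F' 4.0 -0.7 2.0  w 13.9 g 14.0  tq [-0.17 -0.8   0.13]
deck 3520 ((148.75657653808594, 102.65995788574219), (95.46854400634766, 22.29972267150879), 86.06932067871094)
head 86.1 rear [146.7  72.7] front [150.8 132.6] tool [137.6  74. ]
```

Request:
play_rows:
  plan:
    - [[0, 0, 0, 0.4, -2, 0, 1], [0, 0, 0, 0.4, -4, 0, 1], [0, 0, 0, 0.4, -6, 0, 1], [0, 0, 0, 0.4, -8, 0, 1], [0, 0, 0, 0.4, -10, 0, 1], [0, 0, 0, 0.4, -12, 0, 1], [0, 0, 0, 0.4, -14, 0, 1], [0, 0, 0, 0.4, -14, 0, 1]]

```text
clock: 17.33
ee_pos: [584.3, 281.3, 61.8]
eef_rot: [-0.0, 0.996, 0.085, 0.001]
wrist_force: [5.0, 1.0, 3.0]
width: 13.4
grip_force: 14.0
```

```bash
python3 - <<'E'
from h import *
deck()
E
```

```text
t=17.33 trackpos 137.8 88.1 z 61.8  F' 5.1 0.2 3.0  w 13.4 g 14.0  tq [ 0.17 -0.91  0.11]
deck 3521 ((150.4846649169922, 116.93585205078125), (95.91509246826172, 20.066329956054688), 87.23918914794922)
head 87.2 rear [149.  87.] front [151.9 146.9] tool [137.8  88.1]
```

Request:
play_rows:
  plan:
    - [[0, 0, 0, 0.6, -2, 0, 1], [0, 0, 0, 0.6, -4, 0, 1], [0, 0, 0, 0.6, -6, 0, 1], [0, 0, 0, 0.6, -8, 0, 1], [0, 0, 0, 0.6, -10, 0, 1], [0, 0, 0, 0.6, -12, 0, 1], [0, 0, 0, 0.6, -14, 0, 1], [0, 0, 0, 0.6, -14, 0, 1]]

```text
clock: 18.05
ee_pos: [581.4, 294.8, 61.6]
eef_rot: [0.0, 0.996, 0.085, -0.0]
wrist_force: [1.0, 0.1, 8.0]
width: 13.5
grip_force: 14.0
```

```bash
python3 - <<'E'
from h import *
deck()
E
```

```text
t=18.05 trackpos 137.3 101.9 z 61.6  F' 1.0 -0.0 8.0  w 13.5 g 14.0  tq [-0.08  0.04 -0.04]
deck 3537 ((149.92091369628906, 130.62945556640625), (96.03616333007812, 20.653100967407227), 86.83631896972656)
head 86.8 rear [148.3 100.7] front [151.6 160.6] tool [137.3 101.9]
```

Request:
play_rows:
  plan:
    - [[0, 0, 0, 0, -2, 0, 1], [0, 0, 0, 0, -4.5, 0, 1], [0, 0, 0, 0, -7, 0, 1], [0, 0, 0, 0, -9.5, 0, 1], [0, 0, 0, 0, -12, 0, 1], [0, 0, 0, 0, -14.5, 0, 1], [0, 0, 0, 0, -17, 0, 1], [0, 0, 0, 0, -17, 0, 1]]

```text
clock: 18.77
ee_pos: [578.5, 311.7, 61.7]
eef_rot: [-0.0, 0.996, 0.085, -0.0]
wrist_force: [-0.4, 0.6, 8.1]
width: 13.9
grip_force: 14.0
```

```bash
python3 - <<'E'
from h import *
deck()
E
```

```text
t=18.77 trackpos 137.3 119.0 z 61.7  F' -0.3 0.6 8.1  w 13.9 g 14.0  tq [-0.06  0.16 -0.02]
deck 3533 ((149.03965759277344, 147.56982421875), (95.70124053955078, 20.990297317504883), 85.73709106445312)
head 85.7 rear [146.8 117.7] front [151.3 177.5] tool [137.3 119. ]
```

Request:
play_rows:
  plan:
    - [[0, 0, 0, 0, -1, 0, 1], [0, 0, 0, 0, -2, 0, 1], [0, 0, 0, 0, -3, 0, 1], [0, 0, 0, 0, -4, 0, 1], [0, 0, 0, 0, -5, 0, 1], [0, 0, 0, 0, -5.5, 0, 1], [0, 0, 0, 0, -6, 0, 1]]
  squeeze: 25

```text
clock: 19.4
ee_pos: [577.8, 317.1, 61.7]
eef_rot: [0.0, 0.996, 0.085, -0.0]
wrist_force: [2.6, -5.7, 8.6]
width: 13.3
grip_force: 25.0
```

```bash
python3 - <<'E'
from h import *
st()
E
```

```text
t=19.40 trackpos 137.4 124.5 z 61.7  F' 1.6 -6.0 8.6  w 13.3 g 25.0  tq [-0.77 -0.26  0.01]
```

Request:
play_rows:
  plan:
    - [[0, 0, 0, 0, -0.5, 0, 1], [0, 0, 0, 0, -1, 0, 1], [0, 0, 0, 0, -1.5, 0, 1], [0, 0, 0, 0, -1.5, 0, 1]]

```text
clock: 19.73
ee_pos: [577.7, 318.3, 61.7]
eef_rot: [0.0, 0.996, 0.085, 0.0]
wrist_force: [3.5, -5.7, 7.1]
width: 13.5
grip_force: 25.0
```

```bash
python3 - <<'E'
from h import *
st()
E
```

```text
t=19.73 trackpos 137.6 125.7 z 61.7  F' 2.5 -6.2 7.1  w 13.5 g 25.0  tq [-1.06 -0.47  0.12]
```

Request:
play_rows:
  plan:
    - [[0, 0, 0, 0, -0.5, 0, 1], [0, 0, 0, 0, -1, 0, 1], [0, 0, 0, 0, -1.5, 0, 1], [0, 0, 0, 0, -2, 0, 1], [0, 0, 0, 0, -2, 0, 1]]

```text
clock: 20.15
ee_pos: [577.6, 319.9, 61.7]
eef_rot: [0.001, 0.996, 0.085, 0.0]
wrist_force: [4.2, -8.8, 7.6]
width: 13.6
grip_force: 25.0
```

```bash
python3 - <<'E'
from h import *
st()
E
```

```text
t=20.15 trackpos 137.8 127.4 z 61.7  F' 2.6 -9.4 7.6  w 13.6 g 25.0  tq [-1.48 -0.72  0.21]
```

Request:
play_rows:
  plan:
    - [[0, 0, 0, 0.2, -0.5, 0, 1], [0, 0, 0, 0.2, -1, 0, 1], [0, 0, 0, 0.2, -1.5, 0, 1], [0, 0, 0, 0.2, -2, 0, 1], [0, 0, 0, 0.2, -2, 0, 1]]

```text
clock: 20.57
ee_pos: [577.6, 321.6, 61.7]
eef_rot: [0.001, 0.996, 0.085, 0.0]
wrist_force: [6.0, -11.3, 7.3]
width: 13.6
grip_force: 25.0
```

```bash
python3 - <<'E'
from h import *
st()
E
```

```text
t=20.57 trackpos 138.1 129.0 z 61.7  F' 4.0 -12.2 7.3  w 13.6 g 25.0  tq [-1.82 -0.88  0.2 ]
```

Request:
play_rows:
  plan:
    - [[0, 0, 0, 0.3, -0.5, 0, 1], [0, 0, 0, 0.3, -1, 0, 1], [0, 0, 0, 0.3, -1.5, 0, 1], [0, 0, 0, 0.3, -2, 0, 1], [0, 0, 0, 0.3, -2, 0, 1]]

```text
clock: 20.98
ee_pos: [577.5, 323.8, 61.7]
eef_rot: [0.001, 0.996, 0.085, 0.0]
wrist_force: [4.9, -9.7, 8.1]
width: 13.4
grip_force: 25.0
```

```bash
python3 - <<'E'
from h import *
st()
E
```

```text
t=20.98 trackpos 138.3 131.1 z 61.7  F' 3.2 -10.4 8.1  w 13.4 g 25.0  tq [-1.7  -0.73  0.1 ]
```

Request:
play_rows:
  plan:
    - [[0, 0, 0, 0.2, -0.7, 0, 1], [0, 0, 0, 0.2, -1.4, 0, 1], [0, 0, 0, 0.2, -2.1, 0, 1], [0, 0, 0, 0.2, -2.8, 0, 1], [0, 0, 0, 0.2, -2.8, 0, 1]]

```text
clock: 21.4
ee_pos: [577.1, 326.8, 61.7]
eef_rot: [0.001, 0.996, 0.085, 0.0]
wrist_force: [3.6, -8.4, 7.5]
width: 13.9
grip_force: 25.0
```

```bash
python3 - <<'E'
from h import *
st()
E
```

```text
t=21.40 trackpos 138.4 134.2 z 61.7  F' 2.1 -8.8 7.5  w 13.9 g 25.0  tq [-1.46 -0.6   0.16]
```

Request:
play_rows:
  plan:
    - [[0, 0, 0, 0, -0.7, 0, 1], [0, 0, 0, 0, -1.4, 0, 1], [0, 0, 0, 0, -2.1, 0, 1], [0, 0, 0, 0, -2.8, 0, 1], [0, 0, 0, 0, -2.8, 0, 1]]

```text
clock: 21.82
ee_pos: [576.6, 329.7, 61.7]
eef_rot: [0.0, 0.996, 0.085, 0.0]
wrist_force: [4.8, -8.0, 7.4]
width: 13.5
grip_force: 25.0
```

```bash
python3 - <<'E'
from h import *
st()
E
```

```text
t=21.82 trackpos 138.4 137.1 z 61.7  F' 3.3 -8.7 7.4  w 13.5 g 25.0  tq [-1.25 -0.53  0.14]
```

Request:
play_rows:
  plan:
    - [[0, 0, 0, 0, -0.6, 0, 1], [0, 0, 0, 0, -1.2, 0, 1], [0, 0, 0, 0, -1.8, 0, 1], [0, 0, 0, 0, -2.2, 0, 1], [0, 0, 0, 0, -2.2, 0, 1]]

```text
clock: 22.23
ee_pos: [576.2, 331.9, 61.7]
eef_rot: [0.0, 0.996, 0.085, 0.0]
wrist_force: [4.5, -6.7, 6.5]
width: 13.6
grip_force: 25.0
```

```bash
python3 - <<'E'
from h import *
st()
E
```

```text
t=22.23 trackpos 138.5 139.4 z 61.7  F' 3.3 -7.3 6.5  w 13.6 g 25.0  tq [-1.15 -0.53  0.15]
```

Request:
play_rows:
  plan:
    - [[0, 0, 0, 0, -0.5, 0, 1], [0, 0, 0, 0, -1, 0, 1], [0, 0, 0, 0, -1.5, 0, 1], [0, 0, 0, 0, -1.5, 0, 1]]

```text
clock: 22.57
ee_pos: [576.0, 333.5, 61.7]
eef_rot: [0.0, 0.996, 0.085, 0.0]
wrist_force: [3.9, -6.2, 7.6]
width: 13.1
grip_force: 25.0
```

```bash
python3 - <<'E'
from h import *
st();m=camera_model("wrist");p,d=get_image("wrist");import pickle;pickle.dump((m,p,d),open("w7.pkl","wb"))
hsv=cv2.cvtColor(p,cv2.COLOR_BGR2HSV);print([P(m,np.append(CC+MM.T@[137,y],19)).round(0) for y in(220,229)])
ys,xs=np.nonzero(cv2.inRange(hsv,(12,120,120),(35,255,255)));print(len(xs),xs[:5],ys[:5])
E
```

```text
t=22.57 trackpos 138.5 141.0 z 61.7  F' 2.8 -6.8 7.6  w 13.1 g 25.0  tq [-1.06 -0.52  0.09]
[array([132., 245.]), array([115., 245.])]
509 [118 116 117 118 119] [239 240 240 240 240]
```

Request:
play_rows:
  plan:
    - [[0, 0, 0, 0, -0.5, 0, 1], [0, 0, 0, 0, -1, 0, 1], [0, 0, 0, 0, -1.5, 0, 1], [0, 0, 0, 0, -1.5, 0, 1]]

```text
clock: 22.95
ee_pos: [575.7, 335.1, 61.7]
eef_rot: [0.0, 0.996, 0.085, 0.0]
wrist_force: [3.1, -4.7, 8.0]
width: 13.5
grip_force: 25.0
```

```bash
python3 - <<'E'
from h import *
st()
m=camera_model("wrist");p,d=get_image("wrist");c,u,v=cloud(m,d,40,330,120,262);t=(c[:,:2]-CC)@MM.T
for n,lo,hi,y0 in(("stop",24.5,32,200),("deck",28,34.5,120)):
    q=t[(c[:,2]>lo)&(c[:,2]<hi)&(t[:,1]>y0)&(t[:,0]>95)&(t[:,0]<180)];print(n,len(q),np.percentile(q,[1,10,50,90,99],0).round(1).tolist())
E
```

```text
t=22.95 trackpos 138.5 142.6 z 61.7  F' 2.3 -5.2 8.0  w 13.5 g 25.0  tq [-0.84 -0.57  0.11]
stop 1174 [[132.2, 200.4], [140.7, 204.8], [159.4, 228.7], [174.5, 229.5], [177.7, 241.7]]
deck 4421 [[135.1, 125.2], [147.1, 138.2], [155.4, 177.2], [161.9, 229.5], [177.5, 244.6]]
```

Request:
play_rows:
  plan:
    - [[0, 0, 0, 0, -0.5, 0, 1], [0, 0, 0, 0, -1, 0, 1], [0, 0, 0, 0, -1.5, 0, 1], [0, 0, 0, 0, -1.5, 0, 1]]

```text
clock: 23.33
ee_pos: [575.4, 336.6, 61.7]
eef_rot: [0.0, 0.996, 0.085, 0.0]
wrist_force: [3.5, -4.9, 7.2]
width: 13.6
grip_force: 25.0
```

```bash
python3 - <<'E'
from h import *
st()
E
```

```text
t=23.33 trackpos 138.5 144.2 z 61.7  F' 2.6 -5.4 7.2  w 13.6 g 25.0  tq [-0.76 -0.5   0.14]
```

Request:
play_rows:
  plan:
    - [[0, 0, 0, 0, -0.5, 0, 1], [0, 0, 0, 0, -1, 0, 1], [0, 0, 0, 0, -1.5, 0, 1], [0, 0, 0, 0, -1.5, 0, 1]]

```text
clock: 23.67
ee_pos: [575.2, 338.2, 61.7]
eef_rot: [0.0, 0.996, 0.085, 0.0]
wrist_force: [3.1, -3.9, 6.4]
width: 13.7
grip_force: 25.0
```

```bash
python3 - <<'E'
from h import *
st()
E
```

```text
t=23.67 trackpos 138.5 145.7 z 61.7  F' 2.4 -4.3 6.4  w 13.7 g 25.0  tq [-0.66 -0.53  0.08]
```

Request:
play_rows:
  plan:
    - [[0, 0, 0, 0, -0.4, 0, 1], [0, 0, 0, 0, -0.8, 0, 1], [0, 0, 0, 0, -1, 0, 1], [0, 0, 0, 0, -1, 0, 1]]

```text
clock: 24.0
ee_pos: [575.0, 339.1, 61.7]
eef_rot: [0.0, 0.996, 0.085, 0.0]
wrist_force: [3.8, -3.2, 6.1]
width: 13.5
grip_force: 25.0
```

```bash
python3 - <<'E'
from h import *
st()
m=camera_model("wrist");p,d=get_image("wrist");c,u,v=cloud(m,d,40,330,120,262);t=(c[:,:2]-CC)@MM.T
q=t[(c[:,2]>12)&(c[:,2]<25)&(t[:,1]>222)&(t[:,1]<234)&(t[:,0]>140)&(t[:,0]<176)];print("stop face",len(q),np.percentile(q[:,1],[5,25,50,75,95]).round(1))
q=t[(c[:,2]>28)&(c[:,2]<34.5)&(t[:,1]>120)&(t[:,1]<227)&(t[:,0]>140)&(t[:,0]<162)];print("deck front",len(q),np.percentile(q[:,1],[90,97,99.5]).round(1))
E
```

```text
t=24.00 trackpos 138.5 146.7 z 61.7  F' 3.1 -3.8 6.1  w 13.5 g 25.0  tq [-0.76 -0.47  0.11]
stop face 676 [223.2 228.2 228.7 228.9 229.3]
deck front 3395 [210.3 218.6 222.7]
```

Request:
play_rows:
  plan:
    - [[0, 0, 0, 0, -0.4, 0, 1], [0, 0, 0, 0, -0.8, 0, 1], [0, 0, 0, 0, -1, 0, 1], [0, 0, 0, 0, -1, 0, 1]]

```text
clock: 24.38
ee_pos: [574.8, 340.2, 61.7]
eef_rot: [0.0, 0.996, 0.085, 0.0]
wrist_force: [3.3, -4.1, 7.2]
width: 13.4
grip_force: 25.0
```

```bash
python3 - <<'E'
from h import *
st()
E
```

```text
t=24.38 trackpos 138.5 147.7 z 61.7  F' 2.5 -4.6 7.2  w 13.4 g 25.0  tq [-0.66 -0.5   0.12]
```

Request:
play_rows:
  plan:
    - [[0, 0, 0, 0, -0.4, 0, 1], [0, 0, 0, 0, -0.8, 0, 1], [0, 0, 0, 0, -0.8, 0, 1]]

```text
clock: 24.63
ee_pos: [574.7, 341.0, 61.7]
eef_rot: [0.0, 0.996, 0.085, 0.0]
wrist_force: [4.1, -2.7, 5.7]
width: 13.6
grip_force: 25.0
```

```bash
python3 - <<'E'
from h import *
st()
E
```

```text
t=24.63 trackpos 138.5 148.6 z 61.7  F' 3.6 -3.4 5.7  w 13.6 g 25.0  tq [-0.58 -0.5   0.17]
```

Request:
play_rows:
  plan:
    - [[0, 0, 0, 0, -0.4, 0, 1], [0, 0, 0, 0, -0.8, 0, 1], [0, 0, 0, 0, -0.8, 0, 1]]

```text
clock: 24.88
ee_pos: [574.5, 341.8, 61.7]
eef_rot: [0.0, 0.996, 0.085, 0.0]
wrist_force: [4.2, -2.8, 7.1]
width: 13.4
grip_force: 25.0
```

```bash
python3 - <<'E'
from h import *
st()
m=camera_model("wrist");p,d=get_image("wrist");c,u,v=cloud(m,d,40,330,120,262);t=(c[:,:2]-CC)@MM.T
q=t[(c[:,2]>12)&(c[:,2]<25)&(t[:,1]>222)&(t[:,1]<234)&(t[:,0]>150)&(t[:,0]<176)];print("stop face",len(q),np.percentile(q[:,1],[5,25,50,75,95]).round(1))
k=(c[:,2]>28.5)&(c[:,2]<34.5)&(t[:,1]>180)&(t[:,1]<240)&(t[:,0]>140)&(t[:,0]<160)
for vv in range(150,262,1):
    kk=k&(v==vv)
    if kk.sum()>3: print(vv,kk.sum(),u[kk].min(),t[kk][:,1].max().round(1),t[kk][:,0].mean().round(1),end=' | ')
E
```

```text
t=24.88 trackpos 138.4 149.4 z 61.7  F' 3.7 -3.5 7.1  w 13.4 g 25.0  tq [-0.63 -0.47  0.19]
stop face 463 [222.8 226.3 228.5 228.9 229.2]
209 37 117 229.3 159.8 | 210 95 116 229.0 159.6 | 211 98 103 234.6 159.2 | 212 101 111 230.6 158.7 | 213 100 105 233.7 158.2 | 214 96 97 238.0 157.8 | 215 77 106 233.2 157.4 | 216 52 113 230.2 156.9 | 217 37 94 239.3 156.4 | 218 26 112 230.5 155.7 | 219 22 115 229.2 155.3 | 220 24 115 229.4 154.7 | 221 26 105 234.1 154.2 | 222 29 97 238.3 153.7 | 223 31 94 239.9 153.2 | 224 32 104 234.8 152.7 | 225 50 96 238.8 152.1 | 226 72 111 231.4 151.6 | 227 80 99 237.4 151.0 | 228 78 108 232.9 150.6 | 229 74 105 234.5 150.3 | 230 45 114 230.2 149.7 | 231 38 100 237.1 149.1 | 232 32 117 229.3 148.5 | 233 12 100 237.4 148.2 | 234 13 97 238.8 147.7 | 235 6 116 229.4 146.9 | 236 10 102 236.5 146.7 | 237 10 97 239.1 146.2 | 238 10 97 239.0 145.7 | 239 10 99 238.2 145.0 | 240 8 113 231.2 144.5 | 241 9 105 235.2 143.9 | 242 6 118 229.6 143.1 | 243 10 99 238.3 143.0 | 244 7 107 234.4 142.4 | 245 11 102 237.1 141.8 | 246 7 112 232.0 141.5 | 247 4 118 229.6 140.8 | 248 5 107 234.6 140.8 |
```

Request:
play_rows:
  plan:
    - [[0, 0, 0, 0, -0.4, 0, 1], [0, 0, 0, 0, -0.7, 0, 1], [0, 0, 0, 0, -0.7, 0, 1]]

```text
clock: 25.18
ee_pos: [574.5, 341.9, 61.7]
eef_rot: [0.0, 0.996, 0.085, 0.0]
wrist_force: [4.8, -7.9, 7.9]
width: 13.6
grip_force: 25.0
```

```bash
python3 - <<'E'
from h import *
st()
m=camera_model("wrist");p,d=get_image("wrist");c,u,v=cloud(m,d,90,200,205,215);t=(c[:,:2]-CC)@MM.T
for uu in range(108,136): k=u==uu;print(uu,np.median(t[k][:,1]).round(1),np.median(c[k][:,2]).round(1),end=' | ')
E
```

```text
t=25.18 trackpos 138.4 149.5 z 61.7  F' 3.4 -8.6 7.9  w 13.6 g 25.0  tq [-1.47 -0.73  0.25]
108 231.8 35.0 | 109 231.3 35.1 | 110 230.7 35.1 | 111 230.4 34.7 | 112 229.8 35.0 | 113 229.7 34.3 | 114 229.0 34.4 | 115 229.1 33.3 | 116 229.0 32.4 | 117 228.9 31.5 | 118 228.9 30.2 | 119 228.8 29.5 | 120 228.7 28.3 | 121 228.8 27.1 | 122 228.9 25.7 | 123 228.8 24.9 | 124 228.7 23.4 | 125 225.5 30.3 | 126 224.7 30.7 | 127 224.1 31.0 | 128 223.6 31.0 | 129 223.1 31.2 | 130 222.6 31.0 | 131 222.3 30.8 | 132 221.5 31.4 | 133 221.1 31.1 | 134 220.7 31.0 | 135 220.2 31.1 |
```

Request:
play_rows:
  plan:
    - [[0, 0, 0, 0.3, 0.5, 0, 1], [0, 0, 0, 0.3, 0.5, 0, 1], [0, 0, 0, 0.3, 0.5, 0, 0.4], [0, 0, 0, 0.3, 0.5, 0, 0.4], [0, 0, 0, 0.3, 0.5, 0, 0.4], [0, 0, 0, 0.3, 0.5, 0, 0.4]]

```text
clock: 25.73
ee_pos: [574.2, 342.2, 61.1]
eef_rot: [0.0, 0.996, 0.085, -0.0]
wrist_force: [0.0, 0.3, -0.5]
width: 27.2
grip_force: 0.0
```

```bash
python3 - <<'E'
from h import *
st()
m=camera_model("wrist");p,d=get_image("wrist");c,u,v=cloud(m,d,90,200,205,215);t=(c[:,:2]-CC)@MM.T
for uu in range(116,132): k=u==uu;print(uu,np.median(t[k][:,1]).round(1),np.median(c[k][:,2]).round(1),end=' | ')
E
```

```text
t=25.73 trackpos 138.2 149.9 z 61.1  F' 0.1 0.3 -0.5  w 27.2 g 0.0  tq [-0.01 -0.01  0.  ]
116 228.8 33.1 | 117 228.8 32.2 | 118 228.9 30.9 | 119 228.9 29.7 | 120 228.8 28.9 | 121 228.7 27.4 | 122 228.7 26.4 | 123 228.7 25.5 | 124 228.7 23.9 | 125 228.7 22.7 | 126 225.0 30.8 | 127 224.4 31.0 | 128 223.8 31.1 | 129 223.5 30.7 | 130 222.9 31.1 | 131 222.4 30.7 |
```

Request:
play_rows:
  plan:
    - [[0, 0, 0, 0, 0, -10, 0.4], [0, 0, 0, 0, 0, -40, 0.4], [0, 0, 0, 0, 0, -80, 0.4], [0, 0, 0, 0, 0, -120, 0.4], [0, 0, 0, -30, 0, -150, 0.4], [0, 0, 0, -70, -40, -150, 0.4], [0, 0, 0, -70, -60, -150, 0.4], [0, 0, 0, -70, -60, -150, 0.4]]

```text
clock: 26.45
ee_pos: [492.2, 393.1, 213.3]
eef_rot: [-0.001, 0.996, 0.087, 0.0]
wrist_force: [-0.0, 0.0, 0.1]
width: 27.6
grip_force: 0.0
```

Request:
play_rows:
  plan:
    - [[0, 0, 0, 0, 0, 0, 0.4], [0, 0, 0, 0, 0, 0, 0.4], [0, 0, 0, 0, 0, 0, 0.4]]

```text
clock: 26.7
ee_pos: [495.9, 388.9, 211.5]
eef_rot: [0.0, 0.996, 0.085, -0.0]
wrist_force: [0.5, -0.1, 1.0]
width: 27.1
grip_force: 0.0
```

```bash
python3 - <<'E'
from h import *
st();m=camera_model("wrist");p,d=get_image("wrist")
c,u,v=cloud(m,d,120,480,0,230);t=(c[:,:2]-CC)@MM.T
q=t[(c[:,2]>28.5)&(c[:,2]<34.5)&(t[:,1]>90)&(t[:,1]<227.5)&(t[:,0]>110)&(t[:,0]<165)];print("deck",cv2.minAreaRect(q.astype(np.float32)))
q=t[(c[:,2]>60)&(c[:,2]<69)&(t[:,1]>180)&(t[:,1]<225)];print("relay",cv2.minAreaRect(q.astype(np.float32)))
q=t[(c[:,2]>24)&(c[:,2]<31)&(t[:,1]>228)&(t[:,1]<250)&(t[:,0]>95)&(t[:,0]<180)];print("stop",np.percentile(q,[1,50,99],0).round(1).tolist())
a=P(m,np.append(CC+MM.T@[137,190],30)).astype(int);print(a)
x0=max(a[0]-100,0);y0=max(a[1]-75,0);cv2.imwrite("pics/w8.png",cv2.resize(p[y0:y0+150,x0:x0+200],None,fx=4,fy=4,interpolation=cv2.INTER_CUBIC))
E
```

```text
t=26.70 trackpos 69.0 209.2 z 211.5  F' 0.5 -0.2 1.0  w 27.1 g 0.0  tq [-0.01  0.01  0.03]
deck ((136.34722900390625, 179.24974060058594), (96.13688659667969, 45.42471694946289), 87.6109848022461)
relay ((137.0093536376953, 205.24127197265625), (20.768901824951172, 26.952014923095703), 89.84974670410156)
stop [[107.9, 229.1], [142.0, 229.3], [172.8, 229.6]]
[300 114]
```

View pics/w8.png

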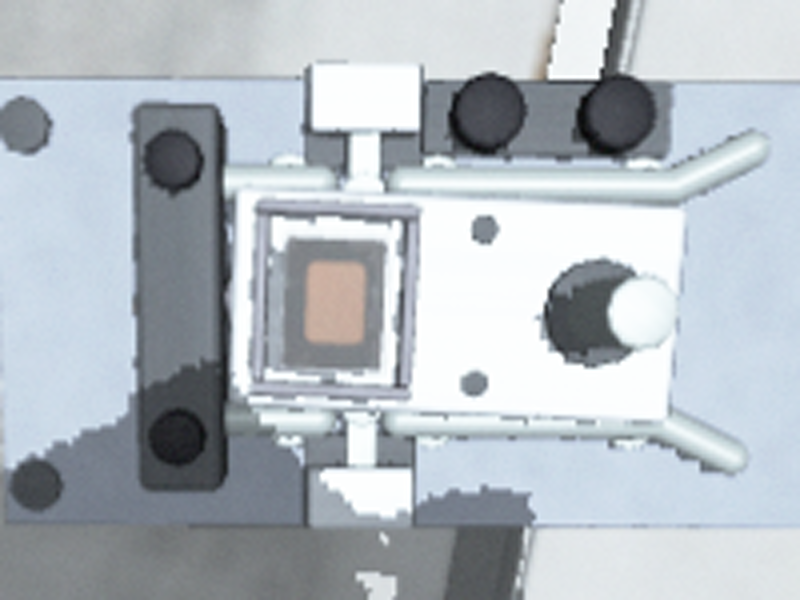

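The relay is upright in the nest at (335,300). The carrier's deck front is about 2 mm from the stop face (x≈222–232), as expected when home. The stop reads where it was before, and the gripper is clear, so I'm handing in.

```bash
python3 -c "
from bench import order
print(order.finish_job())"
```

```text
the job is handed in; nothing more can be done
None
```

I handed the job in at about 27 s: the relay stands upright in the nest, and the carrier is against the end stop and let go. Wrist force reached about 17 N at the readings between moves, and the stop did not measurably move. Home is judged from the jump in force and the roughly 2 mm gap between the deck and the stop, because I could not see the pin.

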